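# Open the flat-battery safe through its concealed release hole

## Robot

A 6-joint arm with a two-finger parallel gripper is mounted at the origin on a cart in front of the work surface, level with it; the furniture and walls round the work are solid. World frame = base frame: x ahead of the robot, y to its left, z up, the work surface at z = 0. Lengths are in m, angles in rad, forces in N, time in s.
With the tool pointing down it reaches from about 0.35 to 0.975 m from the base axis. Payload 4.9 kg.
Tool frame: the origin (TCP) lies midway between the tips of the shut fingers; the grasp point (between the pads) lies manip.tcp_to_grasp behind it (manip.tcp_to_grasp is the distance from the TCP to the grasp point, in m); z points along the fingers, y is the line along which they close (so a half turn about z gives the same grasp; the last joint's range is limited). The gripper opens to 85 mm and grips with 20 to 120 N. Pads are 22 mm wide; open, the fingers measure 114 mm over their backs; the gripper's body (76 mm by 85 mm) begins 54 mm behind the grasp point. The pads swing forward as they close: fully open they stand 13 mm farther back than shut.
Start: joints at [1.103, 0.053, 1.613, -0, 1.476, -0.119], TCP at [0.214, 0.587, 0.231] pointing down, gripper open.
Joint ranges: [-3.01, 3.01], [-1.01, 2.22], [0.06, 2.58], [-1.02, 4.17], [0.09, 2.62], [-3.14, 3.14]. Speed limits (rad/s): [2.57, 2.57, 3.14, 3.14, 3.14, 3.14].

## Interface

Orientations are given as a unit quaternion [w, x, y, z].
In Python, from plant import manip, grab_frame, calibration, job_done gives the robot as it stands.
- The arm moves only by the tool send_rows, never from a script. Its argument "rows" is a list of rows, each an object of numbers: "x", "y", "z": the shift along the tool's x, y, z normalised to -1 to 1, where 1 is 15 cm; "wx", "wy", "wz": the turn, a rotation vector about the tool's x, y, z normalised to -1 to 1, where 1 is pi/4 rad; "hand": the opening, from -1 (shut) to 1 (fully open). In form: [{"x": .., "y": .., "z": .., "wx": .., "wy": .., "wz": .., "hand": ..}, ...]. A call has exactly 10 rows; each row shifts and turns the commanded pose from where the row before left it, along the tool's axes as they then stand; what a row does not reach is not made up. A row lasts 1/12 s, in which the tool goes at most 41.7 mm and 7.16 degrees, less where a joint would pass 70% of its speed; a pose out of reach is approached as far as the arm can. A call with a number of a shift or a turn outside -1 to 1 is refused whole. A call with a gripper value outside its range is refused whole. The fingers move at their own pace and stop on an object; the grip force is fixed at half the most. Time passes only in rows, so rows that do not move let the fingers close, or fill a call up. It gives the time, the measured TCP pose, the force, the opening and the grip force at its end, in the units of the state.
- manip.state(): the state, without advancing time (a new reading comes with each control period).
- grab_frame(name): name is "scene" or "top" or "wrist"; returns the picture (400x640x3 uint8, blue, green, red); there is no depth.
- calibration(name): a dict with "camera_matrix" (3x3 intrinsics, pixels), "k1" (the pictures are not rectified: a ray, as slopes to the right and down, at radius r is drawn at 1 + k1 r^2 times it, then the intrinsics apply), "R" (3x3) and "t" (3): a world point X has camera coordinates R X + t. Camera axes: x right, y down, z forward; pixel columns grow to the right and rows downward; lengths in m; the calibration is good to about 2 mm. A picture is of the moment at which its call begins: read the wrist's pose just before it. calibration takes no time and is no camera call; for the wrist camera it gives the pose at the moment of the call.
- job_done(): hands the job in; it is judged then, once.
The state is a dict: "time": time; "joint_pos": joint angles; "joint_vel": joint speeds; "joint_efforts": joint torques, N m; "tool_pos": TCP position; "tool_rot": TCP orientation; "contact_force": force on the tool from outside, world axes, zero at the start; "ft_torque": the same for the moment, N m; "gripper_width": opening from 0.0 (shut) to 1.0 (fully open); "grasp_force": force on a finger pad.
Only numpy, scipy, OpenCV 4.12 (cv2) and the standard library are available. Lean on these libraries where they do the work, as an engineer would, in place of code of your own. Each camera call takes 0.05 s, during which the arm holds its last target. There are 200 camera calls.

## Task

The battery of the little safe is flat: take the release pin out of its wooden block, feel along the groove in the safe's sloping front for the concealed release hole, and press the pin in until the lid springs ajar. Stand the pin back in the block and swing the lid fully open by its handle. Leave the other things on the desk where they are.

Things in the scene. Friction and masses are not known exactly. Their poses are not given: they have to be found in the camera images.
- safe: Grey steel desk safe, fixed, 170 mm deep (x), 220 mm wide (y). Its top slopes at 30 degrees from the front edge (45 mm high, own -x side, facing the robot) up to the rear (143 mm). Origin: centre of underside, z up, x front to rear. The upper 130 mm of the slope is the lid (blank keypad, bar handle); the lower 60 mm is the fixed front panel with the groove.
- front_panel: The fixed sloping front panel. Origin: middle of the groove's mouth, in the panel's outer face. Axes: x up the slope, y along the groove (= the safe's y), z square out of the face (30 degrees from vertical, leaning to the safe's front). The groove: a straight slot 9 mm wide (x), 84 mm long (y from -42 to +42 mm), flat floor 8 mm below the face.
- groove_floor (a point): Middle of the groove's floor, axes as the front panel. Somewhere in this floor, on its centre line, up to 34 mm either side of here (differs every time, not told) is the release hole: 10.5 mm across (a little wider than the groove), cut square through the 5 mm thick floor. It lies in the shade of the groove and is found by feel.
- catch (a point): Middle of the catch's sprung plate, 7 mm under the groove's floor (15 mm below the panel's face), running along under the whole groove, reached only through the hole. Pushed down 7 to 8 mm (tip about 22 to 23 mm below the face; solid stop at about 26 mm) with 4 to 12 N it frees the lid, which pops up. The lid opens no other way.
- lid (a joint): Angle of the lid, rad: 0 shut, growing as it opens upwards about a hinge along y at its rear upper edge; stop at 1.25, fully open. When the catch lets go a spring lifts it to about 0.3; from there it is stiff and stays where it is left; 3 to 5 N at the handle raise it.
- lid_handle (a point): Centre of the lid's steel bar handle: a round bar 10 mm thick along the safe's y, 74 mm clear between two posts, its centre 32 mm above the lid's outer face, near the lid's lower edge. Moves with the lid, about 111 mm from the hinge; axes turn with the lid (z square out of it, y along the bar).
- lid_hinge (a point): Point on the lid's hinge axis, mid-width; the axis runs along the safe's y. The point's axes turn with the lid.
- pin: Release pin, 159 mm long, about 70 g: straight steel shank 5 mm thick with a flat square-cut end, and a dark wooden handle of 20 x 20 mm square section with a brass ferrule. Origin at the shank's tip, z along the pin to the handle: shank 0 to 84 mm, wood 91 to 159 mm; x, y square to the handle's flats. Stands loosely upright in the block's middle hole, leaning up to 7 degrees.
- pin_tip (a point): Centre of the flat end of the pin's shank (same as the pin's origin).
- block: Wooden block fixed to the worktop, 56 (x) x 116 mm (y) on a 9 mm foot board 5 mm wider all round (56 mm high in all), with three upright holes 10 mm wide, 46 mm deep (flat bottom 10 mm above the worktop), at y = -36, 0 and +36 mm on its centre line, with mouths chamfered by 3 mm. Origin: centre of the underside, z up. Any of the three holes will do for the pin.
- loupe: Folded loupe, 36 x 26 x 16 mm, loose on the desk beyond the block. Bystander.
- petri_dish: Shallow round dish of grains, 60 mm across, 13 mm high, loose on the desk behind the block. Bystander.
- marker: Marker pen, 135 mm long, loose on the desk left of the block. Bystander.
- blower: Black rubber dust blower, 100 x 47 x 47 mm, loose on the desk right of the safe. Bystander.
Not all that is in view belongs to the job. What is shaped like the pin but orange or purple is not meant.

How it is judged:
By the outcome, as a careful person would: the job done as asked, in the order asked, and still so for the second after the job is handed in, with the robot touching nothing.
It also fails if it takes over 72 s, if anything falls off the work surface, if the arm or the gripper's body presses on something with over 40 N, if the wrist force passes 120 N, or if a joint passes its speed limit or range.

## Working session

There is one attempt and no reset: what is moved stays moved. The work goes in short steps, Python scripts to look and compute and a tool call to move; the robot and the scene stay as the last step left them, time stands still between calls to the robot, and variables do not carry over. Pictures are saved under pics/ and viewed, at most 10 in all, crops included, and the job is handed in when it is done.

Besides the shell and the picture viewer there is one more tool, called after "Request:" as a command line: name --argument value ..., lists and objects as JSON in quotes. send_rows: Moves the arm, as the interface text tells. Scaled input: -1 to 1 covers 15 cm each way for a shift and pi/4 rad each way for a turn. Its arguments: {"type":"object","properties":{"rows":{"type":"array","items":{"type":"object","properties":{"x":{"type":"number","minimum":-1,"maximum":1},"y":{"type":"number","minimum":-1,"maximum":1},"z":{"type":"number","minimum":-1,"maximum":1},"wx":{"type":"number","minimum":-1,"maximum":1},"wy":{"type":"number","minimum":-1,"maximum":1},"wz":{"type":"number","minimum":-1,"maximum":1},"hand":{"type":"number"}}}}},"required":["rows"]}

```bash
mkdir -p pics; ls; python3 - <<'E'
from plant import manip, grab_frame, calibration
import cv2
print(manip.state()); print(manip.tcp_to_grasp)
for n in("scene","top"):
    im=grab_frame(n); cv2.imwrite(f"pics/{n}0.png",im); print(n,calibration(n))
E
```

```text
pics
{'time': 0.0, 'joint_pos': array([ 1.10297207e+00,  5.33401316e-02,  1.61431176e+00,  1.48709557e-06,
        1.47597447e+00, -1.18996959e-01]), 'joint_vel': array([-5.26153576e-04,  6.17778375e-05, -5.60629074e-04,  2.56988061e-04,
        9.57120920e-04, -6.56040209e-05]), 'joint_efforts': array([-2.81617518e-03, -3.93665314e+01, -3.70185649e+01, -3.00660722e-04,
        6.75925883e-03, -4.73925486e-07]), 'tool_pos': array([0.21333677, 0.58679939, 0.23006277]), 'tool_rot': array([-2.94802676e-04,  1.73530691e-01,  9.84827937e-01, -9.73185764e-04]), 'contact_force': array([ 0.02004839, -0.34309906,  0.50937063]), 'ft_torque': array([-0.00702687, -0.02709436,  0.01436694]), 'grasp_force': 0.0, 'gripper_width': 0.9970494910450851}
0.0187
scene {'camera_matrix': array([[441.05516313,   0.        , 324.02450164],
       [  0.        , 441.05516313, 202.60652445],
       [  0.        ,   0.        ,   1.        ]]), 'k1': -0.023470934457504172, 'R': array([[ 0.42750797, -0.90397644, -0.00797105],
       [-0.59480293, -0.27463197, -0.7555043 ],
       [ 0.68076898,  0.32772532, -0.65509519]]), 't': array([-0.20196687,  0.39826653,  1.04014808])}
top {'camera_matrix': array([[416.24716667,   0.        , 322.38503454],
       [  0.        , 416.24716667, 202.04491113],
       [  0.        ,   0.        ,   1.        ]]), 'k1': 0.02210978858940803, 'R': array([[-0.02812631, -0.99949596,  0.01472169],
       [-0.98690502,  0.02542585, -0.15928595],
       [ 0.15883135, -0.01900904, -0.98712272]]), 't': array([0.03846888, 0.52384554, 1.09396763])}
```

View pics/scene0.png

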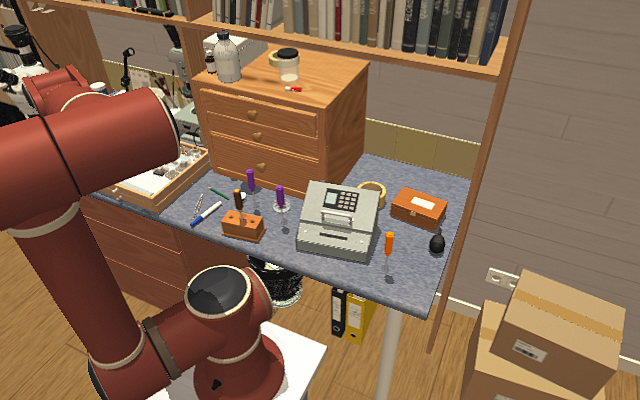

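View pics/top0.png

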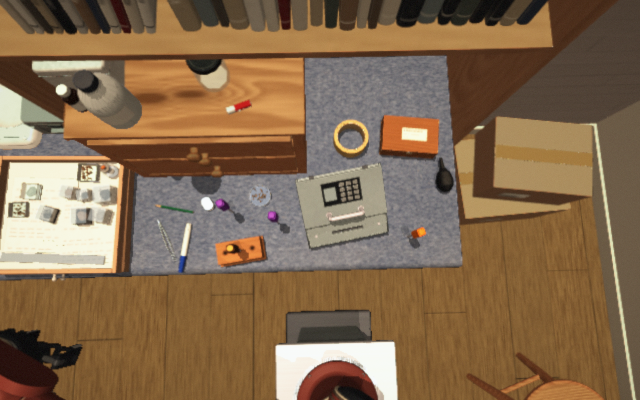

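The scene view shows the block at about (243,226), with the dark pin at (238,200), and the safe at (340,220). In the top view the block is at (240,250), the pin at (232,249) and the safe at (342,205). Next I'll write helpers and enlarge crops.

```bash
cat > h.py <<'E'
import numpy as np, cv2
from scipy.spatial.transform import Rotation as Rn
from plant import manip, grab_frame, calibration
def ray(c,uv):
    K=c["camera_matrix"]; uv=np.atleast_2d(np.array(uv,float))
    d=(uv-K[:2,2])/[K[0,0],K[1,1]]; s=d.copy()
    for _ in range(20): s=d/(1+c["k1"]*(s**2).sum(1,keepdims=True))
    R,t=c["R"],c["t"]; v=np.c_[s,np.ones(len(s))]@R
    return -R.T@t, v
def onz(c,uv,z):
    o,v=ray(c,uv); return o+v*((z-o[2])/v[:,2])[:,None]
def proj(c,X):
    p=np.atleast_2d(X)@c["R"].T+c["t"]; s=p[:,:2]/p[:,2:]
    s=s*(1+c["k1"]*(s**2).sum(1,keepdims=True)); K=c["camera_matrix"]
    return s*[K[0,0],K[1,1]]+K[:2,2]
def tri(obs):
    A=np.zeros((3,3));b=np.zeros(3)
    for c,uv in obs:
        o,v=ray(c,uv); v=v[0]/np.linalg.norm(v[0]); P=np.eye(3)-np.outer(v,v); A+=P;b+=P@o
    return np.linalg.solve(A,b)
def tool():
    s=manip.state(); q=s["tool_rot"]; return s["tool_pos"],Rn.from_quat([q[1],q[2],q[3],q[0]])
E
python3 - <<'E'
from h import *
t=cv2.imread("pics/top0.png"); s=cv2.imread("pics/scene0.png")
a=cv2.resize(t[150:270,205:405],None,fx=4,fy=4,interpolation=cv2.INTER_CUBIC)
cv2.imwrite("pics/topc.png",a)
b=cv2.resize(s[165:275,205:405],None,fx=4,fy=4,interpolation=cv2.INTER_CUBIC)
cv2.imwrite("pics/scc.png",b)
E
```

```text
(no output)
```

View pics/topc.png

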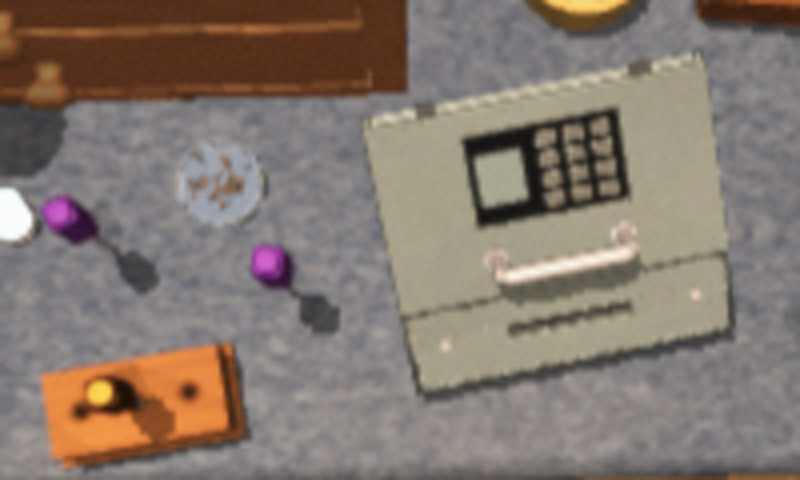

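View pics/scc.png

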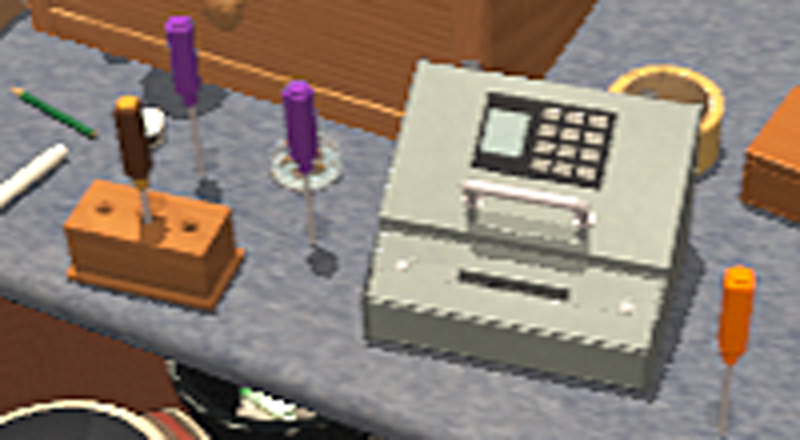

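The top crop shows the safe's groove from (510,330) to (631,307), the handle bar from (500,272) to (632,252), and the free block holes at (80,411) and (190,391), with the pin's end at (100,392). In the scene crop the groove runs (460,277) to (568,296), the holes are at (104,209) and (190,227), and the pin's end is at (127,103).

```bash
cat > m1.py <<'E'
from h import *
ct,cs=calibration("top"),calibration("scene")
T=lambda x,y:(205+(x+.5)/4-.5,150+(y+.5)/4-.5)
S=lambda x,y:(205+(x+.5)/4-.5,165+(y+.5)/4-.5)
P=dict(grL=((510,330),(460,277)),grR=((631,307),(568,296)),frL=((420,391),(368,292)),frR=((731,333),(655,355)),
 reL=((366,122),(418,62)),reR=((703,55),(697,103)),hL=((80,411),(104,209)),hR=((190,391),(190,227)),
 pintop=((100,389),(127,101)),postL=((497,272),(466,187)),postR=((630,250),(592,215)),seamL=((403,317),(380,222)),seamR=((726,253),(668,270)))
for k,(a,b) in P.items():
    X=tri([(ct,T(*a)),(cs,S(*b))]); e=[np.round(proj(c,X)[0]-uv,1) for c,uv in((ct,T(*a)),(cs,S(*b)))]
    print(k,X.round(4),e)
print("holes z=.056 top",onz(ct,[T(80,411),T(190,391)],.056).round(4).tolist(),"scene",onz(cs,[S(104,209),S(190,227)],.056).round(4).tolist())
print("front z=.045",onz(ct,[T(420,391),T(731,333)],.045).round(4).tolist(),"rear .143",onz(ct,[T(366,122),T(703,55)],.143).round(4).tolist())
E
python3 m1.py
```

```text
grL [4.41e-01 1.00e-04 5.74e-02] [array([ 0.3, -0.2]), array([-0.3,  0. ])]
grR [ 0.454  -0.0808  0.0601] [array([ 0.3, -0.2]), array([-0.4,  0.1])]
frL [0.4036 0.0595 0.0507] [array([ 0.9, -0.6]), array([-0.9,  0.1])]
frR [ 0.4378 -0.1521  0.0448] [array([ 1.4, -0.8]), array([-1.5,  0.3])]
reL [0.5651 0.0918 0.1411] [array([-0.5,  0.3]), array([ 0.5, -0.1])]
reR [ 0.6023 -0.1217  0.1457] [array([-0.3,  0.2]), array([ 0.3, -0.1])]
hL [0.3957 0.2851 0.0534] [array([ 0.3, -0.2]), array([-0.3, -0. ])]
hR [0.4066 0.2131 0.0533] [array([ 0.2, -0.2]), array([-0.2,  0. ])]
pintop [0.4027 0.2489 0.1688] [array([ 0.2, -0.1]), array([-0.2, -0. ])]
postL [0.4727 0.0096 0.1174] [array([ 0.3, -0.2]), array([-0.4,  0. ])]
postR [ 0.4875 -0.0796  0.1108] [array([ 1.7, -1.1]), array([-1.8,  0.3])]
seamL [0.4497 0.0705 0.0781] [array([ 0.4, -0.2]), array([-0.4,  0. ])]
seamR [ 0.4862 -0.1432  0.0833] [array([ 0.8, -0.5]), array([-0.8,  0.2])]
holes z=.056 top [[0.395, 0.2853, 0.056], [0.4061, 0.2133, 0.056]] scene [[0.3939, 0.2822, 0.056], [0.4047, 0.2107, 0.056]]
front z=.045 [[0.4024, 0.0619, 0.045], [0.4356, -0.1482, 0.045]] rear .143 [[0.5656, 0.0904, 0.143], [0.6034, -0.1228, 0.143]]
```

```bash
cat >> h.py <<'E'
def pose(p,zdir,ydir):
    z=np.array(zdir,float);z/=np.linalg.norm(z); y=np.array(ydir,float); y-=z*(y@z); y/=np.linalg.norm(y)
    return np.array(p,float),Rn.from_matrix(np.c_[np.cross(y,z),y,z])
def plan(tgt,n=10,start=None,show=True):
    "n equal rows from start (measured pose) to tgt; prints per-row inputs"
    p,R=start or tool(); tp,tR=tgt
    w=(R.inv()*tR).as_rotvec(); stp=Rn.from_rotvec(w/n)
    dp=(tp-p)/n; out=[]
    for i in range(n):
        out.append((R*Rn.from_rotvec(w*i/n)).inv().apply(dp)/.15)
    out=np.array(out)
    print("dist",np.linalg.norm(tp-p).round(4),"ang",np.degrees(np.linalg.norm(w)).round(2),"per row w",(w/n/(np.pi/4)).round(3),"speed mm/row",(np.linalg.norm(dp)*1e3).round(1),"deg/row",np.degrees(np.linalg.norm(w)/n).round(2))
    if np.linalg.norm(w)<.03: print("xyz/row",out.mean(0).round(3))
    else: print(out.round(3).tolist())
E
python3 - <<'E'
from h import *
c=calibration("wrist"); p,R=tool()
o=-c["R"].T@c["t"]; print("cam in tool",R.inv().apply(o-p).round(4)); print("axes cols in tool",(R.as_matrix().T@c["R"].T).round(3)); print(c["camera_matrix"])
yb=[-.150,.989,0]
plan(pose([0.40,0.2487,0.29],[0,0,-1],yb),10)
E
```

```text
cam in tool [ 0.0692  0.0009 -0.1436]
axes cols in tool [[-0.001 -0.963 -0.268]
 [ 1.    -0.    -0.001]
 [ 0.001 -0.268  0.963]]
[[283.43408135   0.         319.21997022]
 [  0.         283.43408135 204.40363886]
 [  0.           0.           1.        ]]
dist 0.3909 ang 28.61 per row w [-0.    -0.    -0.064] speed mm/row 39.1 deg/row 2.86
[[-0.194, -0.169, -0.04], [-0.185, -0.179, -0.04], [-0.176, -0.188, -0.04], [-0.167, -0.196, -0.04], [-0.157, -0.205, -0.04], [-0.146, -0.212, -0.04], [-0.135, -0.219, -0.04], [-0.124, -0.226, -0.04], [-0.113, -0.231, -0.04], [-0.101, -0.237, -0.04]]
```

Request:
send_rows --rows '[{"x":-0.194,"y":-0.169,"z":-0.04,"wz":-0.064,"hand":1},{"x":-0.185,"y":-0.179,"z":-0.04,"wz":-0.064,"hand":1},{"x":-0.176,"y":-0.188,"z":-0.04,"wz":-0.064,"hand":1},{"x":-0.167,"y":-0.196,"z":-0.04,"wz":-0.064,"hand":1},{"x":-0.157,"y":-0.205,"z":-0.04,"wz":-0.064,"hand":1},{"x":-0.146,"y":-0.212,"z":-0.04,"wz":-0.064,"hand":1},{"x":-0.135,"y":-0.219,"z":-0.04,"wz":-0.064,"hand":1},{"x":-0.124,"y":-0.226,"z":-0.04,"wz":-0.064,"hand":1},{"x":-0.113,"y":-0.231,"z":-0.04,"wz":-0.064,"hand":1},{"x":-0.101,"y":-0.237,"z":-0.04,"wz":-0.064,"hand":1}]'

```text
invalid input at $.rows[0]: expected keys x, y, z, wx, wy, wz, hand
```

```bash
python3 - <<'E'
from h import *
import pickle
p,R=tool(); c=calibration("wrist"); im=grab_frame("wrist"); cv2.imwrite("pics/w1.png",im); pickle.dump(c,open("w1.pkl","wb"))
print(p,R.as_matrix().round(3).tolist(),manip.state()["time"],manip.state()["joint_pos"].round(3))
for h in [0,.036,-.036]:
    print(proj(c,[0.4003-.15*h,.2487+.989*h,.056]).round(1))
cv2.imwrite("pics/w1v.png",cv2.resize(im,None,fx=1.25,fy=1.25,interpolation=cv2.INTER_CUBIC))
E
```

```text
[0.21336511 0.58687132 0.2301834 ] [[-0.94, 0.342, -0.001], [0.342, 0.94, -0.002], [0.0, -0.002, -1.0]] 0.15 [ 1.103  0.053  1.614 -0.     1.476 -0.119]
[[143.5 385.7]]
[[163.2 376.6]]
[[124.5 394.4]]
```

View pics/w1v.png

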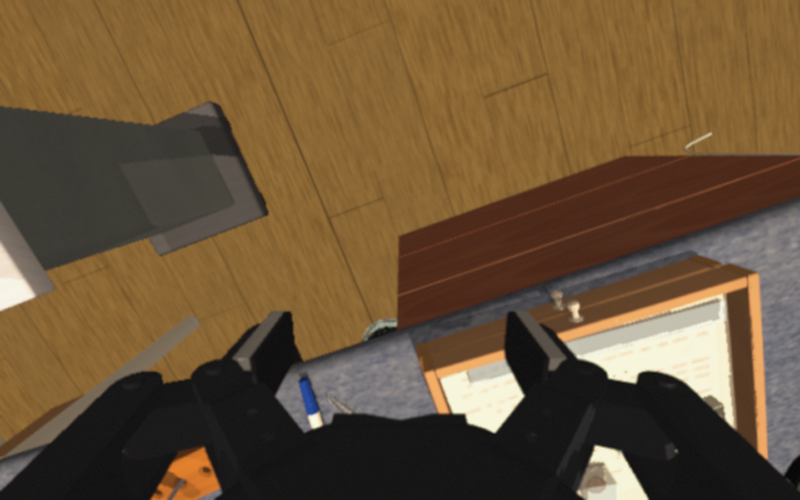

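That view shows the gripper at the start, with the block only just visible at the bottom left. The move was refused because every row needs all the keys. I'll aim instead for a spot where one wrist frame takes in both the block and the safe.

```bash
python3 - <<'E'
from h import *
plan(pose([0.49,0.13,0.33],[0,0,-1],[-.158,.987,0]),15)
E
```

```text
dist 0.5433 ang 29.08 per row w [-0.    -0.    -0.043] speed mm/row 36.2 deg/row 1.94
[[-0.185, -0.149, -0.044], [-0.18, -0.155, -0.044], [-0.174, -0.161, -0.044], [-0.169, -0.167, -0.044], [-0.163, -0.172, -0.044], [-0.157, -0.178, -0.044], [-0.151, -0.183, -0.044], [-0.145, -0.188, -0.044], [-0.138, -0.193, -0.044], [-0.132, -0.197, -0.044], [-0.125, -0.202, -0.044], [-0.118, -0.206, -0.044], [-0.111, -0.21, -0.044], [-0.104, -0.213, -0.044], [-0.097, -0.217, -0.044]]
```

Request:
send_rows --rows '[{"x":-0.185,"y":-0.149,"z":-0.044,"wx":0,"wy":0,"wz":-0.043,"hand":1},{"x":-0.18,"y":-0.155,"z":-0.044,"wx":0,"wy":0,"wz":-0.043,"hand":1},{"x":-0.174,"y":-0.161,"z":-0.044,"wx":0,"wy":0,"wz":-0.043,"hand":1},{"x":-0.169,"y":-0.167,"z":-0.044,"wx":0,"wy":0,"wz":-0.043,"hand":1},{"x":-0.163,"y":-0.172,"z":-0.044,"wx":0,"wy":0,"wz":-0.043,"hand":1},{"x":-0.157,"y":-0.178,"z":-0.044,"wx":0,"wy":0,"wz":-0.043,"hand":1},{"x":-0.151,"y":-0.183,"z":-0.044,"wx":0,"wy":0,"wz":-0.043,"hand":1},{"x":-0.145,"y":-0.188,"z":-0.044,"wx":0,"wy":0,"wz":-0.043,"hand":1},{"x":-0.138,"y":-0.193,"z":-0.044,"wx":0,"wy":0,"wz":-0.043,"hand":1},{"x":-0.132,"y":-0.197,"z":-0.044,"wx":0,"wy":0,"wz":-0.043,"hand":1}]'

```text
time: 0.98
tool_pos: [0.3981, 0.2811, 0.2974]
tool_rot: [-0.0, 0.005, 1.0, -0.0]
contact_force: [0.8, -0.1, -0.4]
gripper_width: 0.999
grasp_force: 0.0
```

Request:
send_rows --rows '[{"x":-0.125,"y":-0.202,"z":-0.044,"wx":0,"wy":0,"wz":-0.043,"hand":1},{"x":-0.118,"y":-0.206,"z":-0.044,"wx":0,"wy":0,"wz":-0.043,"hand":1},{"x":-0.111,"y":-0.21,"z":-0.044,"wx":0,"wy":0,"wz":-0.043,"hand":1},{"x":-0.104,"y":-0.213,"z":-0.044,"wx":0,"wy":0,"wz":-0.043,"hand":1},{"x":-0.097,"y":-0.217,"z":-0.044,"wx":0,"wy":0,"wz":-0.043,"hand":1},{"x":0,"y":0,"z":0,"wx":0,"wy":0,"wz":0,"hand":1},{"x":0,"y":0,"z":0,"wx":0,"wy":0,"wz":0,"hand":1},{"x":0,"y":0,"z":0,"wx":0,"wy":0,"wz":0,"hand":1},{"x":0,"y":0,"z":0,"wx":0,"wy":0,"wz":0,"hand":1},{"x":0,"y":0,"z":0,"wx":0,"wy":0,"wz":0,"hand":1}]'

```text
time: 1.82
tool_pos: [0.4892, 0.1314, 0.3298]
tool_rot: [-0.0, -0.08, 0.997, 0.0]
contact_force: [-0.3, -0.2, 0.8]
gripper_width: 1.001
grasp_force: 0.0
```

```bash
python3 - <<'E'
from h import *
import pickle
c=calibration("wrist"); p,R=tool(); im=grab_frame("wrist"); cv2.imwrite("pics/w2.png",im); pickle.dump(c,open("w2.pkl","wb"))
print(p,R.as_matrix().round(3).tolist(),manip.state()["time"],manip.state()["joint_pos"].round(3))
for h in [0,.036,-.036]: print("hole",proj(c,[0.4003-.15*h,.2487+.989*h,.056]).round(1))
print("pin top",proj(c,[.4027,.2489,.1688]).round(1),"groove",proj(c,[.4475,-.0404,.06]).round(1))
cv2.imwrite("pics/w2v.png",cv2.resize(im,None,fx=1.25,fy=1.25,interpolation=cv2.INTER_CUBIC))
E
```

```text
[0.4891864  0.13143837 0.32984372] [[-0.987, -0.159, -0.001], [-0.159, 0.987, 0.0], [0.001, 0.0, -1.0]] 1.8667 [ 0.115 -0.273  1.751  0.     1.663 -1.615]
hole [[409.5 125.7]]
hole [[434.6 126. ]]
hole [[384.3 125.4]]
pin top [[442.3 128. ]] groove [[202.9 126.4]]
```

View pics/w2v.png

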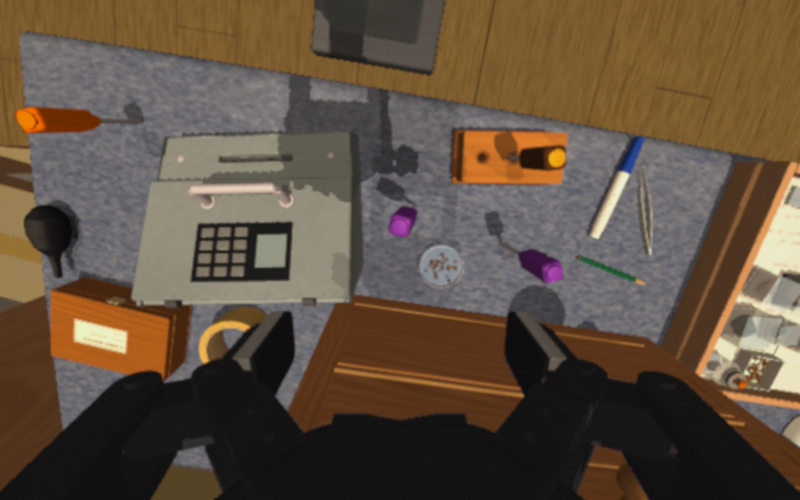

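The wrist view, magnified 1.25 times, shows the groove from (219,159) to (293,159) and the handle bar from (192,189) to (285,187). The free hole is at (483,157), the shank enters the block near (513,157), and the pin's end is at (557,158). Next is a subpixel measurement with colour masks across the views.

```bash
cat > m2.py <<'E'
from h import *
import pickle
C=dict(top=calibration("top"),scene=calibration("scene"),w=pickle.load(open("w2.pkl","rb")))
I=dict(top=cv2.imread("pics/top0.png"),scene=cv2.imread("pics/scene0.png"),w=cv2.imread("pics/w2.png"))
def blob(n,ctr,r,f):
    x,y=[int(round(v)) for v in ctr]; roi=I[n][y-r[1]:y+r[1]+1,x-r[0]:x+r[0]+1].astype(int)
    m=f(roi).astype(np.uint8); k,l,s,ce=cv2.connectedComponentsWithStats(m)
    i=1+np.argmax(s[1:,4]); ys,xs=np.nonzero(l==i); pts=np.c_[xs+x-r[0],ys+y-r[1]].astype(float)
    return pts
dark=lambda t:(lambda a:a.max(2)<t)
yel=lambda a:(a[...,2]>150)&(a[...,1]>100)&(a[...,0]<70)
Cn={}
for n,g in dict(top=(347,229),scene=(333,236),w=(205,127)).items():
    p=blob(n,g,(22,9),dark(75)); c=p.mean(0); d=np.linalg.svd(p-c)[2][0]; d*=np.sign(d[0]); t=(p-c)@d
    e=[c+d*(t.min()-.0),c+d*(t.max())]; Cn[n]=(c,e); print("groove",n,len(p),c.round(1),[v.round(1).tolist() for v in e])
X=tri([(C[n],Cn[n][0]) for n in C]); print("groove c",X.round(4),[ (proj(C[n],X)[0]-Cn[n][0]).round(1).tolist() for n in C])
for n in C: print(" on z=.0605",n,onz(C[n],[Cn[n][0],*Cn[n][1]],.0605).round(4).tolist())
pt={}
for n,g in dict(top=(230,248),scene=(237,190),w=(445,126)).items():
    p=blob(n,g,(9,9),yel); pt[n]=p.mean(0); print("pintop",n,len(p),pt[n].round(1))
X=tri([(C[n],pt[n]) for n in C]); print("pintop",X.round(4),[(proj(C[n],X)[0]-pt[n]).round(1).tolist() for n in C])
ho={}
for n,g in dict(top=(252,247.5),scene=(252,221.5),w=(386,125.5)).items():
    p=blob(n,g,(6,5),dark(90)); ho[n]=p.mean(0); print("holeR",n,len(p),ho[n].round(1),onz(C[n],ho[n],.055).round(4)[0])
X=tri([(C[n],ho[n]) for n in C]); print("holeR",X.round(4))
# block top-face outline and safe side edges in wrist: orange mask
w=[(456/1.25,130/1.25)]
E
python3 m2.py
```

```text
groove top 14 [364.6 237.6] [[359.0, 238.3], [369.1, 237.0]]
groove scene 49 [333.2 236. ] [[319.9, 233.5], [346.1, 238.5]]
groove w 15 [226. 126.] [[226.0, 126.0], [226.0, 126.0]]
groove c [ 0.4363 -0.0468  0.0584] [[-14.4, -4.4], [-0.2, 3.5], [-26.7, -8.5]]
 on z=.0605 top [[0.4235, -0.0844, 0.0605], [0.4219, -0.0696, 0.0605], [0.4248, -0.0965, 0.0605]]
 on z=.0605 scene [[0.4477, -0.0421, 0.0605], [0.4407, -0.0021, 0.0605], [0.4543, -0.0802, 0.0605]]
 on z=.0605 w [[0.4419, -0.0079, 0.0605], [0.4419, -0.0079, 0.0605], [0.4419, -0.0079, 0.0605]]
pintop top 139 [228.6 248.5]
pintop scene 9 [236.2 190.6]
pintop w 161 [445.2 126.1]
pintop [0.4002 0.2506 0.1679] [[0.6, -0.6], [-0.9, -0.1], [-1.1, -0.2]]
holeR top 4 [251.5 247.5] [0.4059 0.2151 0.055 ]
holeR scene 4 [257.8 226.2] [0.3944 0.1843 0.055 ]
holeR w 24 [385.1 125.7] [0.4059 0.2146 0.055 ]
holeR [0.4093 0.2129 0.0318]
```

```bash
sed -i 's/a\[...,1\]>100/a[...,1]>135/; s/p=blob(n,g,(22,9),dark(75))/p=blob(n,g,((40,7) if n=="w" else (22,8)),dark(110))/; s/(252,221.5)/(252,221)/; s/(6,5),dark(90)/(5,4),dark(100)/' m2.py; python3 m2.py; python3 - <<'E'
import cv2
w=cv2.imread("pics/w2.png"); print(w[120:136,200].max(1), w[127,165:245:2].max(1)); t=cv2.imread("pics/top0.png"); print(t[222:238,347].max(1))
print(w[122:130,436:456:2,1])
E
```

```text
groove top 73 [340.6 222.2] [[330.0, 223.1], [357.0, 220.9]]
groove scene 73 [333.3 236. ] [[319.9, 233.5], [346.1, 238.4]]
groove w 531 [220.7 126.8] [[175.0, 127.2], [245.1, 126.6]]
groove c [ 0.4593 -0.027   0.0407] [[1.4, 3.2], [-3.1, 0.7], [-4.1, 9.0]]
 on z=.0605 top [[0.4659, -0.0223, 0.0605], [0.4644, 0.006, 0.0605], [0.4683, -0.0661, 0.0605]]
 on z=.0605 scene [[0.4479, -0.0422, 0.0605], [0.4407, -0.0021, 0.0605], [0.4547, -0.0801, 0.0605]]
 on z=.0605 w [[0.4442, -0.0153, 0.0605], [0.4548, -0.0795, 0.0605], [0.4386, 0.0188, 0.0605]]
pintop top 27 [222.7 246.2]
pintop scene 9 [236.2 190.6]
pintop w 132 [445.1 126. ]
pintop [0.404  0.2582 0.1619] [[3.8, 0.3], [-2.1, 0.0], [2.6, 4.6]]
holeR top 4 [251.5 247.5] [0.4059 0.2151 0.055 ]
holeR scene 2 [252.  221.5] [0.4049 0.2114 0.055 ]
holeR w 29 [385.3 125.6] [0.4057 0.2148 0.055 ]
holeR [0.4062 0.2146 0.0527]
[150 151 148 136 120 104  92  81  76  98 130 143 146 147 148 147] [145 144 145 145 142  93  67  79  80  81  82  81  84  85  86  86  87  82
  81  83  82  79  81  81  70  56  57  67  69  81  71  56  54  56  65  95
  98  98  96  95]
[102 111 140 164 164 148 107  77  99 143 172 171 171 173 165 165]
[[ 46  56 112 163 165 163 162 151 104 132]
 [ 45  63 144 173 169 166 163 158 116 134]
 [ 43  77 161 174 169 166 163 158 125 133]
 [ 43  86 169 173 168 165 161 158 127 129]
 [ 43  92 171 173 168 164 161 157 124 125]
 [ 42  91 171 173 167 162 160 156 115 122]
 [ 42  84 167 172 167 161 159 152 104 118]
 [ 41  72 159 170 165 160 157 143  91 111]]
```

```bash
cat > m3.py <<'E'
from h import *
import pickle
C=dict(top=calibration("top"),scene=calibration("scene"),w=pickle.load(open("w2.pkl","rb")))
T=lambda x,y:(205+(x+.5)/4-.5,150+(y+.5)/4-.5)
S=lambda x,y:(205+(x+.5)/4-.5,165+(y+.5)/4-.5)
def m(k,d):
    X=tri([(C[n],v) for n,v in d.items()]); print(k,X.round(4),{n:(proj(C[n],X)[0]-v).round(1).tolist() for n,v in d.items()}); return X
gL=m("grL(robot left,+y)",dict(top=T(510,330),scene=(319.6,233.4),w=(234.6,126.7)))
gR=m("grR",dict(top=T(632,307),scene=(346.4,238.5),w=(174.6,126.9)))
for n,v in dict(top=[T(510,330),T(632,307)],scene=[(319.6,233.4),(346.4,238.5)],w=[(234.6,126.7),(174.6,126.9)]).items():
    q=onz(C[n],v,.0605); print(n,q.mean(0).round(4),"len",np.linalg.norm(q[0]-q[1]).round(4),"yaw",np.arctan2(-(q[0]-q[1])[0],(q[0]-q[1])[1]).round(3))
m("pintop",dict(top=T(100,391),scene=S(127,101),w=(445.6,126.2)))
m("barL",dict(top=T(500,274),scene=S(468,185),w=(285/1.25,187/1.25)))
m("barR",dict(top=T(634,254),scene=S(592,203),w=(191/1.25,189/1.25)))
E
python3 m3.py
python3 - <<'E'
import cv2,numpy as np
w=cv2.imread("pics/w2.png")[95:155,340:470]; s=cv2.imread("pics/scene0.png")[180:245,210:275]
a=cv2.resize(w,None,fx=6,fy=6,interpolation=cv2.INTER_CUBIC)[:,:400+380]; print(a.shape)
b=cv2.resize(s,None,fx=3.7,fy=3.7,interpolation=cv2.INTER_CUBIC); print(b.shape)
out=np.zeros((600,780,3),np.uint8); out[:360,:780]=a; out[360:360+b.shape[0],:b.shape[1]]=b[:240]
cv2.imwrite("pics/pin.png",out)
E
```

```text
grL(robot left,+y) [0.4415 0.0014 0.0574] {'top': [-0.1, -0.4], 'scene': [-0.6, 0.3], 'w': [-1.4, 0.1]}
grR [ 0.4541 -0.0806  0.0602] {'top': [0.0, -0.3], 'scene': [-0.2, 0.1], 'w': [-0.3, -0.3]}
top [ 0.4468 -0.0397  0.0605] len 0.0827 yaw 0.16
scene [ 0.4476 -0.0411  0.0605] len 0.0811 yaw 0.172
w [ 0.4477 -0.0379  0.0605] len 0.0853 yaw 0.158
pintop [0.4011 0.249  0.1708] {'top': [-0.0, 0.0], 'scene': [-0.6, -0.2], 'w': [-2.0, 0.3]}
barL [0.4705 0.0101 0.1182] {'top': [-0.5, 0.1], 'scene': [-1.3, 0.8], 'w': [-4.0, 2.3]}
barR [ 0.484  -0.079   0.1226] {'top': [1.1, -1.3], 'scene': [-2.3, 1.0], 'w': [-2.7, 0.6]}
(360, 780, 3)
(240, 240, 3)
```

View pics/pin.png

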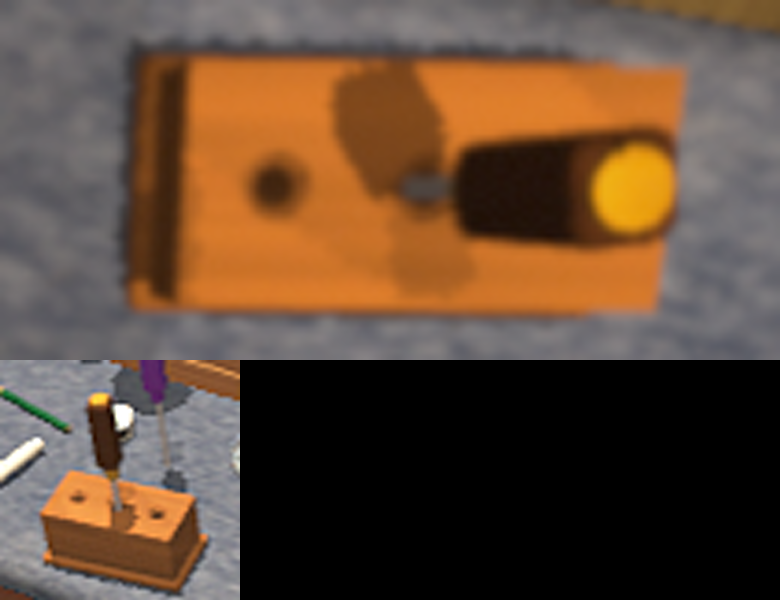

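The pin stands nearly upright in the middle hole: its end triangulates to about (0.401, 0.249, 0.170), right above the hole, with its flats square to the block. So I'll go above it and then down.

```bash
python3 - <<'E'
from h import *
t=pose([0.4008,0.2494,0.22],[0,0,-1],[-.155,.988,0])
plan(t,8)
E
```

```text
dist 0.184 ang 0.24 per row w [ 0.    -0.     0.001] speed mm/row 23.0 deg/row 0.03
xyz/row [0.057 0.109 0.092]
```

Request:
send_rows --rows '[{"x":0.057,"y":0.109,"z":0.092,"wx":0,"wy":0,"wz":0,"hand":1},{"x":0.057,"y":0.109,"z":0.092,"wx":0,"wy":0,"wz":0,"hand":1},{"x":0.057,"y":0.109,"z":0.092,"wx":0,"wy":0,"wz":0,"hand":1},{"x":0.057,"y":0.109,"z":0.092,"wx":0,"wy":0,"wz":0,"hand":1},{"x":0.057,"y":0.109,"z":0.092,"wx":0,"wy":0,"wz":0,"hand":1},{"x":0.057,"y":0.109,"z":0.092,"wx":0,"wy":0,"wz":0,"hand":1},{"x":0.057,"y":0.109,"z":0.092,"wx":0,"wy":0,"wz":0,"hand":1},{"x":0.057,"y":0.109,"z":0.092,"wx":0,"wy":0,"wz":0,"hand":1},{"x":0,"y":0,"z":0,"wx":0,"wy":0,"wz":0,"hand":1},{"x":0,"y":0,"z":0,"wx":0,"wy":0,"wz":0,"hand":1}]'

```text
time: 2.7
tool_pos: [0.4006, 0.2494, 0.2191]
tool_rot: [-0.001, -0.08, 0.997, -0.0]
contact_force: [-0.0, 0.2, 0.5]
gripper_width: 0.999
grasp_force: 0.0
```

```bash
python3 - <<'E'
from h import *
plan(pose([0.4008,0.2494,0.119],[0,0,-1],[-.155,.988,0]),6)
E
```

```text
dist 0.1001 ang 0.32 per row w [-0.    -0.     0.001] speed mm/row 16.7 deg/row 0.05
xyz/row [-0.     0.     0.111]
```

Request:
send_rows --rows '[{"x":0,"y":0,"z":0.111,"wx":0,"wy":0,"wz":0,"hand":1},{"x":0,"y":0,"z":0.111,"wx":0,"wy":0,"wz":0,"hand":1},{"x":0,"y":0,"z":0.111,"wx":0,"wy":0,"wz":0,"hand":1},{"x":0,"y":0,"z":0.111,"wx":0,"wy":0,"wz":0,"hand":1},{"x":0,"y":0,"z":0.111,"wx":0,"wy":0,"wz":0,"hand":1},{"x":0,"y":0,"z":0.111,"wx":0,"wy":0,"wz":0,"hand":1},{"x":0,"y":0,"z":0,"wx":0,"wy":0,"wz":0,"hand":-1},{"x":0,"y":0,"z":0,"wx":0,"wy":0,"wz":0,"hand":-1},{"x":0,"y":0,"z":0,"wx":0,"wy":0,"wz":0,"hand":-1},{"x":0,"y":0,"z":0,"wx":0,"wy":0,"wz":0,"hand":-1}]'

```text
time: 3.53
tool_pos: [0.4031, 0.2491, 0.122]
tool_rot: [0.002, -0.079, 0.997, 0.0]
contact_force: [-0.0, -0.3, -0.0]
gripper_width: 0.453
grasp_force: 0.0
```

Request:
send_rows --rows '[{"x":0,"y":0,"z":0,"wx":0,"wy":0,"wz":0,"hand":-1},{"x":0,"y":0,"z":0,"wx":0,"wy":0,"wz":0,"hand":-1},{"x":0,"y":0,"z":0,"wx":0,"wy":0,"wz":0,"hand":-1},{"x":0,"y":0,"z":0,"wx":0,"wy":0,"wz":0,"hand":-1},{"x":0,"y":0,"z":0,"wx":0,"wy":0,"wz":0,"hand":-1},{"x":0,"y":0,"z":0,"wx":0,"wy":0,"wz":0,"hand":-1},{"x":0,"y":0,"z":0,"wx":0,"wy":0,"wz":0,"hand":-1},{"x":0,"y":0,"z":0,"wx":0,"wy":0,"wz":0,"hand":-1},{"x":0,"y":0,"z":0,"wx":0,"wy":0,"wz":0,"hand":-1},{"x":0,"y":0,"z":0,"wx":0,"wy":0,"wz":0,"hand":-1}]'

```text
time: 4.37
tool_pos: [0.4027, 0.2491, 0.1214]
tool_rot: [0.001, -0.079, 0.997, 0.0]
contact_force: [-0.1, 1.2, 6.9]
gripper_width: 0.227
grasp_force: 59.0
```

Request:
send_rows --rows '[{"x":0,"y":0,"z":-0.1,"wx":0,"wy":0,"wz":0,"hand":-1},{"x":0,"y":0,"z":-0.15,"wx":0,"wy":0,"wz":0,"hand":-1},{"x":0,"y":0,"z":-0.15,"wx":0,"wy":0,"wz":0,"hand":-1},{"x":0,"y":0,"z":-0.15,"wx":0,"wy":0,"wz":0,"hand":-1},{"x":0,"y":0,"z":-0.15,"wx":0,"wy":0,"wz":0,"hand":-1},{"x":0,"y":0,"z":-0.15,"wx":0,"wy":0,"wz":0,"hand":-1},{"x":0,"y":0,"z":-0.05,"wx":0,"wy":0,"wz":0,"hand":-1},{"x":0,"y":0,"z":0,"wx":0,"wy":0,"wz":0,"hand":-1},{"x":0,"y":0,"z":0,"wx":0,"wy":0,"wz":0,"hand":-1},{"x":0,"y":0,"z":0,"wx":0,"wy":0,"wz":0,"hand":-1}]'

```text
time: 5.2
tool_pos: [0.4009, 0.2484, 0.2527]
tool_rot: [-0.002, -0.079, 0.997, -0.001]
contact_force: [-0.5, -0.3, -1.1]
gripper_width: 0.226
grasp_force: 58.9
```

```bash
python3 - <<'E'
from h import *
c=calibration("wrist");cs=calibration("scene"); p,R=tool()
w=grab_frame("wrist"); s=grab_frame("scene"); cv2.imwrite("pics/w3.png",w); cv2.imwrite("pics/s3.png",s); import pickle; pickle.dump((c,p,R.as_matrix()),open("w3.pkl","wb"))
print(p, R.as_matrix().round(3)[:,2], manip.state()["contact_force"].round(2),manip.state()["gripper_width"])
for L in (0,.03,.07,.09,.1114): print(L,"w",proj(c,p+R.apply([0,0,L])).round(1)[0],"s",proj(cs,p+R.apply([0,0,L])).round(1)[0])
u=proj(c,p+R.apply([0,0,.08]))[0].astype(int); v=proj(cs,p+R.apply([0,0,.08]))[0].astype(int)
print(u,v)
def crop(i,u,rx,ry,f):
    x0=max(0,u[0]-rx);y0=max(0,min(u[1]-ry,400-2*ry)); print("origin",x0,y0); return cv2.resize(i[y0:y0+2*ry,x0:x0+2*rx],None,fx=f,fy=f,interpolation=cv2.INTER_CUBIC)
a=crop(w,u,48,70,4); b=crop(s,v,45,70,4); print(a.shape,b.shape)
cv2.imwrite("pics/held.png",np.hstack([a,b]))
E
```

```text
[0.40093053 0.24839249 0.25272387] [-0.003 -0.001 -1.   ] [-0.17 -0.33 -2.04] 0.22529092971702333
0 w [316.8 254.4] s [231.9 167. ]
0.03 w [317.2 234.4] s [233.4 175.6]
0.07 w [317.6 215.7] s [235.3 186.6]
0.09 w [317.7 208.6] s [236.3 191.9]
0.1114 w [317.8 202.1] s [237.3 197.5]
[317 212] [235 189]
origin 269 142
origin 190 119
(560, 384, 3) (560, 360, 3)
```

View pics/held.png

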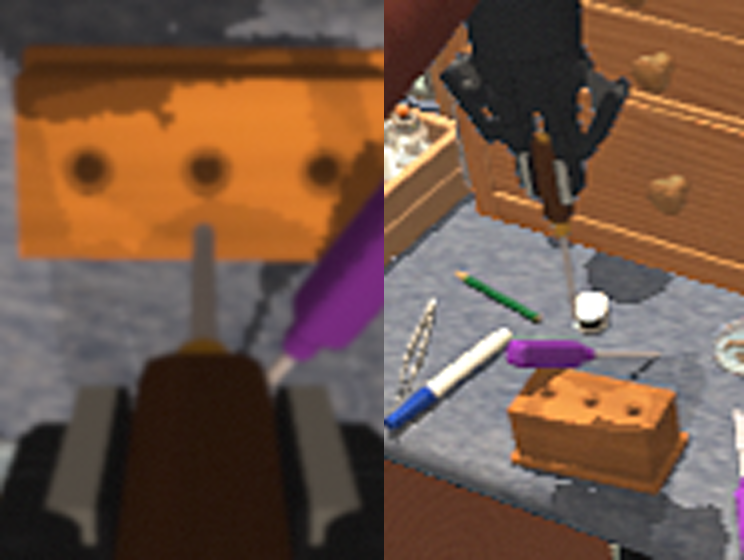

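The pin is held straight: shank tip at held-crop (203,228), with all three block holes free below it. A purple handle now appears near the block in both views, so I'll check numerically whether the distractors have moved.

```bash
cat > pur.py <<'E'
from h import *
ct,cs,cw=calibration("top"),calibration("scene"),calibration("wrist")
t=grab_frame("top");cv2.imwrite("pics/t3.png",t)
def pm(i):
    h=cv2.cvtColor(i,cv2.COLOR_BGR2HSV); m=cv2.inRange(h,(135,100,50),(160,255,255))
    k,l,s,c=cv2.connectedComponentsWithStats(m); return [(c[j].round(1).tolist(),s[j].tolist()) for j in range(1,k) if s[j,4]>8]
for n in("top0","t3","scene0","s3","w2","w3"):
    print(n,pm(cv2.imread(f"pics/{n}.png")))
E
python3 pur.py
```

```text
top0 [([221.5, 204.4], [216, 199, 13, 11, 93]), ([272.4, 216.1], [268, 212, 10, 10, 79])]
t3 [([296.7, 258.2], [287, 245, 20, 26, 195])]
scene0 [([250.3, 178.9], [246, 169, 9, 23, 126]), ([279.7, 195.4], [275, 185, 9, 23, 139])]
s3 [([230.3, 207.0], [220, 204, 22, 7, 135]), ([281.3, 249.5], [278, 238, 8, 23, 132])]
w2 [([321.6, 177.3], [311, 166, 22, 24, 384]), ([433.0, 212.3], [416, 200, 34, 26, 581])]
w3 [([210.4, 141.7], [190, 114, 41, 60, 980]), ([360.9, 207.6], [340, 185, 42, 47, 961])]
```

```bash
python3 - <<'E'
from h import *
import pickle
ct,cs=calibration("top"),calibration("scene"); cw=pickle.load(open("w2.pkl","rb")); c3,_,_=pickle.load(open("w3.pkl","rb"))
def m(k,d):
    X=tri(d); print(k,X.round(3),[(proj(c,X)[0]-v).round(1).tolist() for c,v in d])
m("A0",[(ct,(221.5,204.4)),(cs,(250.3,178.9))]); m("B0",[(ct,(272.4,216.1)),(cs,(279.7,195.4))])
m("A w2",[(ct,(221.5,204.4)),(cs,(250.3,178.9)),(cw,(433,212.3))]); m("B w2",[(ct,(272.4,216.1)),(cs,(279.7,195.4)),(cw,(321.6,177.3))])
m("now1",[(ct,(296.7,258.2)),(cs,(281.3,249.5))]); m("now1w",[(c3,(210.4,141.7)),(cs,(281.3,249.5))])
m("now2w",[(c3,(360.9,207.6)),(cs,(230.3,207))])
print(manip.state()["time"])
t=cv2.imread("pics/t3.png"); s=cv2.imread("pics/s3.png")
a=cv2.resize(t[160:280,190:330],None,fx=2.8,fy=2.8,interpolation=cv2.INTER_CUBIC); b=cv2.resize(s[140:280,195:335],None,fx=2.8,fy=2.8,interpolation=cv2.INTER_CUBIC)
o=np.zeros((392,784,3),np.uint8); o[:336,:392]=a; o[:,392:]=b; cv2.imwrite("pics/v9.png",o)
E
```

```text
A0 [0.513 0.279 0.122] [[0.5, -0.3], [-0.4, 0.0]]
B0 [0.48  0.152 0.123] [[0.3, -0.2], [-0.3, 0.0]]
A w2 [0.509 0.279 0.126] [[0.0, 1.2], [-1.4, -0.3], [-4.2, 3.1]]
B w2 [0.478 0.145 0.129] [[2.9, 0.0], [1.4, -0.5], [8.6, -1.0]]
now1 [0.376 0.098 0.009] [[0.4, -0.2], [-0.4, 0.0]]
now1w [0.376 0.097 0.009] [[-0.5, 0.5], [-0.3, 0.2]]
now2w [0.42  0.302 0.068] [[-1.5, 1.0], [-0.7, 0.2]]
5.35
```

View pics/v9.png

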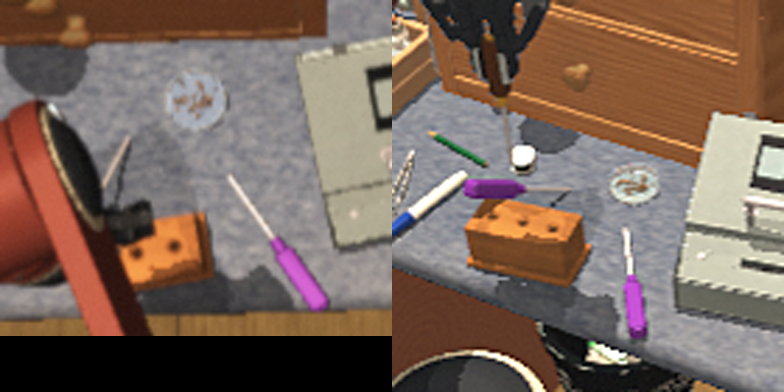

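Both purple decoys, which stood balanced on their tips, have toppled by themselves. One now lies on the desk near (0.38, 0.10), the other leans on the block's left side. The arm was never near them, and B was already drifting while the tool hovered 0.33 m up. I'll keep clear of both. Next I'll take the pin to the groove, tilted 30°.

```bash
cat >> h.py <<'E'
PSI=.163
ex=np.array([np.cos(PSI),np.sin(PSI),0]); ey=np.array([-np.sin(PSI),np.cos(PSI),0])
nn=-.5*ex+np.array([0,0,np.sqrt(.75)]); uu=np.sqrt(.75)*ex+np.array([0,0,.5])
G=np.array([.4473,-.0400,.0605]); L=.1114
def tipG():
    p,R=tool(); t=p+R.apply([0,0,L])-G; s=manip.state(); f=s["contact_force"]
    print("tip in panel x,y,z mm",(np.array([t@uu,t@ey,t@nn])*1e3).round(1),"F panel",np.array([f@uu,f@ey,f@nn]).round(1),"t",round(s["time"],2))
    print("axis err deg",np.degrees((pose(p,-nn,ey)[1].inv()*R).as_rotvec()).round(2))
E
python3 - <<'E'
from h import *
plan(pose(G+nn*(L+.04),-nn,ey),10); print(G+nn*(L+.04))
E
```

```text
dist 0.3083 ang 30.18 per row w [-0.    -0.067 -0.001] speed mm/row 30.8 deg/row 3.02
[[0.05, -0.195, 0.041], [0.052, -0.195, 0.039], [0.054, -0.195, 0.036], [0.056, -0.195, 0.033], [0.058, -0.195, 0.03], [0.06, -0.195, 0.027], [0.061, -0.195, 0.023], [0.062, -0.195, 0.02], [0.063, -0.195, 0.017], [0.064, -0.195, 0.013]]
[ 0.37260341 -0.05228453  0.19161625]
```

Request:
send_rows --rows '[{"x":0.05,"y":-0.195,"z":0.041,"wx":0,"wy":-0.067,"wz":-0.001,"hand":-1},{"x":0.052,"y":-0.195,"z":0.039,"wx":0,"wy":-0.067,"wz":-0.001,"hand":-1},{"x":0.054,"y":-0.195,"z":0.036,"wx":0,"wy":-0.067,"wz":-0.001,"hand":-1},{"x":0.056,"y":-0.195,"z":0.033,"wx":0,"wy":-0.067,"wz":-0.001,"hand":-1},{"x":0.058,"y":-0.195,"z":0.03,"wx":0,"wy":-0.067,"wz":-0.001,"hand":-1},{"x":0.06,"y":-0.195,"z":0.027,"wx":0,"wy":-0.067,"wz":-0.001,"hand":-1},{"x":0.061,"y":-0.195,"z":0.023,"wx":0,"wy":-0.067,"wz":-0.001,"hand":-1},{"x":0.062,"y":-0.195,"z":0.02,"wx":0,"wy":-0.067,"wz":-0.001,"hand":-1},{"x":0.063,"y":-0.195,"z":0.017,"wx":0,"wy":-0.067,"wz":-0.001,"hand":-1},{"x":0.064,"y":-0.195,"z":0.013,"wx":0,"wy":-0.067,"wz":-0.001,"hand":-1}]'

```text
time: 6.18
tool_pos: [0.3897, -0.0567, 0.1905]
tool_rot: [0.255, -0.081, 0.963, 0.023]
contact_force: [1.2, -0.8, -1.5]
gripper_width: 0.227
grasp_force: 59.1
```

Request:
send_rows --rows '[{"x":0,"y":0,"z":0,"wx":0,"wy":0,"wz":0,"hand":-1},{"x":0,"y":0,"z":0,"wx":0,"wy":0,"wz":0,"hand":-1},{"x":0,"y":0,"z":0,"wx":0,"wy":0,"wz":0,"hand":-1},{"x":0,"y":0,"z":0,"wx":0,"wy":0,"wz":0,"hand":-1},{"x":0,"y":0,"z":0,"wx":0,"wy":0,"wz":0,"hand":-1},{"x":0,"y":0,"z":0,"wx":0,"wy":0,"wz":0,"hand":-1},{"x":0,"y":0,"z":0,"wx":0,"wy":0,"wz":0,"hand":-1},{"x":0,"y":0,"z":0,"wx":0,"wy":0,"wz":0,"hand":-1},{"x":0,"y":0,"z":0,"wx":0,"wy":0,"wz":0,"hand":-1},{"x":0,"y":0,"z":0,"wx":0,"wy":0,"wz":0,"hand":-1}]'

```text
time: 7.02
tool_pos: [0.3902, -0.0553, 0.1927]
tool_rot: [0.254, -0.081, 0.963, 0.022]
contact_force: [-0.3, 0.9, -0.2]
gripper_width: 0.227
grasp_force: 59.2
```

```bash
python3 - <<'E'
from h import *
import pickle
tipG(); c=calibration("wrist"); p,R=tool(); w=grab_frame("wrist"); cv2.imwrite("pics/w4.png",w); pickle.dump((c,p,R.as_matrix()),open("w4.pkl","wb"))
print(manip.state()["joint_pos"].round(2))
print("pred tip",proj(c,p+R.apply([0,0,L])).round(1),"pred groove ends",proj(c,[G+ey*.042,G-ey*.042]).round(1).tolist())
u=[319,190]; cv2.imwrite("pics/w4c.png",cv2.resize(w[120:260,220:420],None,fx=4,fy=4,interpolation=cv2.INTER_CUBIC))
s=grab_frame("scene"); cv2.imwrite("pics/s4.png",s)
E
```

```text
tip in panel x,y,z mm [14.4 -5.4 32.5] F panel [-0.2  0.9 -0.1] t 7.02
axis err deg [-0.24  0.4  -0.21]
[-0.58 -1.01  2.47  0.36  1.3  -2.35]
pred tip [[317.9 201.4]] pred groove ends [[363.9, 180.1], [282.3, 179.9]]
```

View pics/w4c.png

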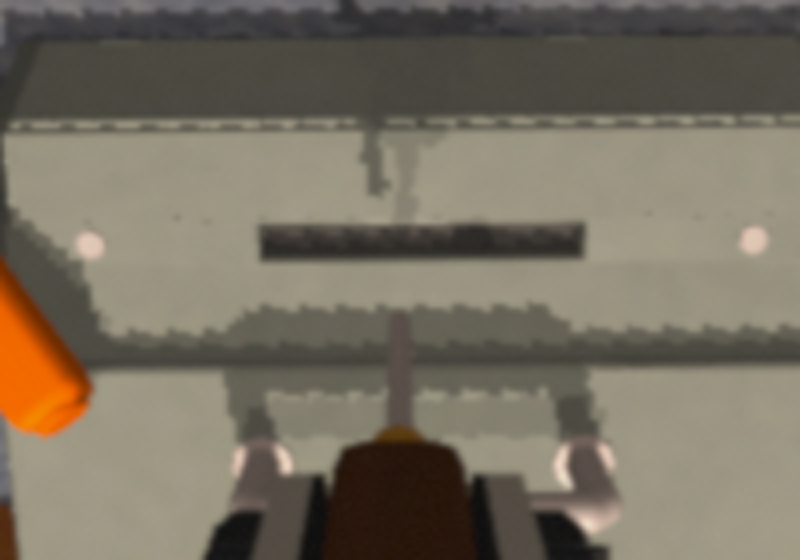

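This wrist close-up puts the groove at raw (285..366, 180) and the pin's tip at about (320,198). Both have the same +2 px column bias against prediction, so tip and groove agree in the tool frame. Joint 2 touched its limit on the way, but the way from here leads straight down.

Request:
send_rows --rows '[{"x":0.012,"y":0.0045,"z":0.0225,"wx":0,"wy":0,"wz":0,"hand":-1},{"x":0.012,"y":0.0045,"z":0.0225,"wx":0,"wy":0,"wz":0,"hand":-1},{"x":0.012,"y":0.0045,"z":0.0225,"wx":0,"wy":0,"wz":0,"hand":-1},{"x":0.012,"y":0.0045,"z":0.0225,"wx":0,"wy":0,"wz":0,"hand":-1},{"x":0.012,"y":0.0045,"z":0.0225,"wx":0,"wy":0,"wz":0,"hand":-1},{"x":0.012,"y":0.0045,"z":0.0225,"wx":0,"wy":0,"wz":0,"hand":-1},{"x":0.012,"y":0.0045,"z":0.0225,"wx":0,"wy":0,"wz":0,"hand":-1},{"x":0.012,"y":0.0045,"z":0.0225,"wx":0,"wy":0,"wz":0,"hand":-1},{"x":0,"y":0,"z":0,"wx":0,"wy":0,"wz":0,"hand":-1},{"x":0,"y":0,"z":0,"wx":0,"wy":0,"wz":0,"hand":-1}]'

```text
time: 7.95
tool_pos: [0.39, -0.05, 0.1617]
tool_rot: [0.254, -0.081, 0.964, 0.022]
contact_force: [0.9, -0.4, -1.4]
gripper_width: 0.225
grasp_force: 59.2
```

```bash
python3 - <<'E'
from h import *
tipG(); print(manip.state()["joint_pos"].round(2)); plan(pose(G+nn*(L+.003),-nn,ey),4)
E
```

```text
tip in panel x,y,z mm [-0.6 -0.1  5.4] F panel [ 0.  -0.6 -1.7] t 7.95
axis err deg [-0.24  0.42 -0.16]
[-0.57 -1.01  2.52  0.36  1.25 -2.35]
dist 0.0025 ang 0.51 per row w [ 0.001 -0.002  0.001] speed mm/row 0.6 deg/row 0.13
xyz/row [0.    0.001 0.004]
```

Request:
send_rows --rows '[{"x":0,"y":0,"z":0.009,"wx":0,"wy":0,"wz":0,"hand":-1},{"x":0,"y":0,"z":0.009,"wx":0,"wy":0,"wz":0,"hand":-1},{"x":0,"y":0,"z":0.009,"wx":0,"wy":0,"wz":0,"hand":-1},{"x":0,"y":0,"z":0.009,"wx":0,"wy":0,"wz":0,"hand":-1},{"x":0,"y":0,"z":0.009,"wx":0,"wy":0,"wz":0,"hand":-1},{"x":0,"y":0,"z":0.009,"wx":0,"wy":0,"wz":0,"hand":-1},{"x":0,"y":0,"z":0,"wx":0,"wy":0,"wz":0,"hand":-1},{"x":0,"y":0,"z":0,"wx":0,"wy":0,"wz":0,"hand":-1},{"x":0,"y":0,"z":0,"wx":0,"wy":0,"wz":0,"hand":-1},{"x":0,"y":0,"z":0,"wx":0,"wy":0,"wz":0,"hand":-1}]'

```text
time: 8.78
tool_pos: [0.394, -0.0495, 0.1551]
tool_rot: [0.254, -0.081, 0.963, 0.022]
contact_force: [-0.0, 0.1, -0.9]
gripper_width: 0.226
grasp_force: 59.2
```

```bash
python3 - <<'E'
from h import *
tipG(); print(manip.state()["joint_pos"].round(3))
E
```

```text
tip in panel x,y,z mm [-0.4 -0.3 -2.4] F panel [-0.5  0.1 -0.8] t 8.78
axis err deg [-0.22  0.4  -0.16]
[-0.556 -0.984  2.523  0.357  1.223 -2.351]
```

Request:
send_rows --rows '[{"x":0,"y":0,"z":0.007,"wx":0,"wy":0,"wz":0,"hand":-1},{"x":0,"y":0,"z":0.007,"wx":0,"wy":0,"wz":0,"hand":-1},{"x":0,"y":0,"z":0.007,"wx":0,"wy":0,"wz":0,"hand":-1},{"x":0,"y":0,"z":0.007,"wx":0,"wy":0,"wz":0,"hand":-1},{"x":0,"y":0,"z":0.007,"wx":0,"wy":0,"wz":0,"hand":-1},{"x":0,"y":0,"z":0.007,"wx":0,"wy":0,"wz":0,"hand":-1},{"x":0,"y":0,"z":0,"wx":0,"wy":0,"wz":0,"hand":-1},{"x":0,"y":0,"z":0,"wx":0,"wy":0,"wz":0,"hand":-1},{"x":0,"y":0,"z":0,"wx":0,"wy":0,"wz":0,"hand":-1},{"x":0,"y":0,"z":0,"wx":0,"wy":0,"wz":0,"hand":-1}]'

```text
time: 9.62
tool_pos: [0.3971, -0.049, 0.1498]
tool_rot: [0.255, -0.081, 0.963, 0.022]
contact_force: [-2.4, 0.2, 2.1]
gripper_width: 0.227
grasp_force: 59.9
```

```bash
python3 - <<'E'
from h import *
tipG()
E
```

```text
tip in panel x,y,z mm [-0.3 -0.3 -8.5] F panel [-0.9  0.6  3. ] t 9.62
axis err deg [-0.22  0.4  -0.17]
```

Light contact at −8.5 mm means the tip is on the groove floor. The last picture has a darker patch in the groove, so I'll check its brightness profile for a hint on which way to search first.

```bash
python3 - <<'E'
import cv2,numpy as np
w=cv2.imread("pics/w4.png").max(2)
for r in range(175,186): print(r,w[r,284:368:2])
E
```

```text
175 [146 138 142 144 145 146 142 142 143 145 145 143 142 147 158 159 157 139
 134 138 155 157 153 151 138 130 126 121 123 136 140 139 138 138 137 135
 135 133 130 125 120 139]
176 [127 101 103 104 104 104  98 101 103 108 108 105 107 109 115 114 111 104
  96 101 113 111 113 113 104  85  82  74  78  93 102 104 107 106 106 101
 102 105 103  98  88 123]
177 [120  80  81  84  88  88  71  79  84  90  90  74  83  86  91  84  71  80
  74  82  85  72  85  88  84  58  56  48  49  62  73  77  88  88  89  73
  78  87  91  86  69 119]
178 [120  76  66  68  83  83  66  66  68  82  84  66  67  68  84  79  63  66
  63  75  78  62  67  71  75  51  48  46  47  52  61  65  69  71  77  63
  65  68  76  77  63 119]
179 [119  63  59  61  67  67  60  58  60  67  67  60  57  58  67  65  60  58
  58  66  66  61  58  59  60  48  47  47  46  47  60  62  60  57  62  60
  60  54  61  63  62 121]
180 [121  52  52  57  58  58  59  50  56  56  60  56  49  53  58  58  57  52
  51  59  58  58  50  50  51  44  46  46  45  44  57  58  56  48  52  57
  57  48  49  49  60 125]
181 [128  49  46  49  49  52  56  48  48  49  53  54  45  47  50  49  55  51
  47  50  50  53  48  46  46  43  45  44  43  43  50  50  53  47  47  50
  49  47  47  47  58 128]
182 [131  49  46  46  46  47  49  47  47  46  49  48  45  45  46  46  50  49
  48  48  47  49  48  47  47  45  45  45  44  46  47  49  50  48  50  48
  49  49  49  50  59 129]
183 [131  55  52  52  52  52  53  53  52  53  53  53  53  53  54  54  56  56
  57  56  57  56  56  57  58  56  56  56  56  59  59  60  61  62  62  63
  62  63  62  62  70 132]
184 [134  76  75  75  75  76  75  77  76  77  77  77  78  77  80  79  81  81
  84  84  84  85  84  86  89  89  89  90  90  90  90  90  91  92  94  95
  95  95  96  97 101 140]
185 [144 114 115 114 115 117 117 117 115 116 115 116 115 116 118 118 120 121
 123 124 124 124 125 125 130 130 131 132 130 130 130 130 132 133 134 134
 135 135 135 137 141 152]
```

The patch at columns 334–342 is about 10 px (10 mm) wide and bulges over the groove's edge. That points to a hole at about y = +13.6 mm. I'll slide that way in contact and confirm by feel.

Request:
send_rows --rows '[{"x":0,"y":0,"z":0.005,"wx":0,"wy":0,"wz":0,"hand":-1},{"x":0,"y":0.008,"z":0,"wx":0,"wy":0,"wz":0,"hand":-1},{"x":0,"y":0.008,"z":0,"wx":0,"wy":0,"wz":0,"hand":-1},{"x":0,"y":0.008,"z":0,"wx":0,"wy":0,"wz":0,"hand":-1},{"x":0,"y":0.008,"z":0,"wx":0,"wy":0,"wz":0,"hand":-1},{"x":0,"y":0.008,"z":0,"wx":0,"wy":0,"wz":0,"hand":-1},{"x":0,"y":0.008,"z":0,"wx":0,"wy":0,"wz":0,"hand":-1},{"x":0,"y":0.008,"z":0,"wx":0,"wy":0,"wz":0,"hand":-1},{"x":0,"y":0.008,"z":0,"wx":0,"wy":0,"wz":0,"hand":-1},{"x":0,"y":0,"z":0,"wx":0,"wy":0,"wz":0,"hand":-1}]'

```text
time: 10.45
tool_pos: [0.3965, -0.04, 0.1502]
tool_rot: [0.256, -0.081, 0.963, 0.021]
contact_force: [-3.1, -4.2, 6.0]
gripper_width: 0.222
grasp_force: 60.2
```

```bash
python3 - <<'E'
from h import *
tipG()
E
```

```text
tip in panel x,y,z mm [ 0.8  8.4 -8.6] F panel [-0.3 -3.6  7.1] t 10.45
axis err deg [-0.07  0.28 -0.21]
```

Request:
send_rows --rows '[{"x":0,"y":0.005,"z":0,"wx":0,"wy":0,"wz":0,"hand":-1},{"x":0,"y":0.005,"z":0,"wx":0,"wy":0,"wz":0,"hand":-1},{"x":0,"y":0.005,"z":0,"wx":0,"wy":0,"wz":0,"hand":-1},{"x":0,"y":0.005,"z":0,"wx":0,"wy":0,"wz":0,"hand":-1},{"x":0,"y":0.005,"z":0,"wx":0,"wy":0,"wz":0,"hand":-1},{"x":0,"y":0.005,"z":0,"wx":0,"wy":0,"wz":0,"hand":-1},{"x":0,"y":0.005,"z":0,"wx":0,"wy":0,"wz":0,"hand":-1},{"x":0,"y":0,"z":0,"wx":0,"wy":0,"wz":0,"hand":-1},{"x":0,"y":0,"z":0,"wx":0,"wy":0,"wz":0,"hand":-1},{"x":0,"y":0,"z":0,"wx":0,"wy":0,"wz":0,"hand":-1}]'

```text
time: 11.28
tool_pos: [0.3947, -0.0338, 0.1484]
tool_rot: [0.254, -0.081, 0.964, 0.023]
contact_force: [0.6, 0.3, -0.9]
gripper_width: 0.228
grasp_force: 59.2
```

```bash
python3 - <<'E'
from h import *
tipG()
E
```

```text
tip in panel x,y,z mm [-1.  15.2 -9.8] F panel [ 0.2  0.2 -1.1] t 11.28
axis err deg [-0.3   0.45 -0.15]
```

The force vanished and the tip sank 1.3 mm below floor level at y ≈ 15, so it's in the hole. I'll centre slightly and go down.

Request:
send_rows --rows '[{"x":-0.003,"y":-0.003,"z":0,"wx":0,"wy":0,"wz":0,"hand":-1},{"x":-0.003,"y":-0.003,"z":0,"wx":0,"wy":0,"wz":0,"hand":-1},{"x":0,"y":0,"z":0.007,"wx":0,"wy":0,"wz":0,"hand":-1},{"x":0,"y":0,"z":0.007,"wx":0,"wy":0,"wz":0,"hand":-1},{"x":0,"y":0,"z":0.007,"wx":0,"wy":0,"wz":0,"hand":-1},{"x":0,"y":0,"z":0.007,"wx":0,"wy":0,"wz":0,"hand":-1},{"x":0,"y":0,"z":0.007,"wx":0,"wy":0,"wz":0,"hand":-1},{"x":0,"y":0,"z":0,"wx":0,"wy":0,"wz":0,"hand":-1},{"x":0,"y":0,"z":0,"wx":0,"wy":0,"wz":0,"hand":-1},{"x":0,"y":0,"z":0,"wx":0,"wy":0,"wz":0,"hand":-1}]'

```text
time: 12.12
tool_pos: [0.3984, -0.0345, 0.1448]
tool_rot: [0.254, -0.081, 0.963, 0.022]
contact_force: [0.3, -1.4, -2.5]
gripper_width: 0.226
grasp_force: 59.2
```

```bash
python3 - <<'E'
from h import *
tipG()
E
```

```text
tip in panel x,y,z mm [  0.4  13.8 -14.7] F panel [-1.1 -1.4 -2.2] t 12.12
axis err deg [-0.22  0.41 -0.17]
```

Request:
send_rows --rows '[{"x":0,"y":0,"z":0.008,"wx":0,"wy":0,"wz":0,"hand":-1},{"x":0,"y":0,"z":0.008,"wx":0,"wy":0,"wz":0,"hand":-1},{"x":0,"y":0,"z":0.008,"wx":0,"wy":0,"wz":0,"hand":-1},{"x":0,"y":0,"z":0.008,"wx":0,"wy":0,"wz":0,"hand":-1},{"x":0,"y":0,"z":0.008,"wx":0,"wy":0,"wz":0,"hand":-1},{"x":0,"y":0,"z":0.008,"wx":0,"wy":0,"wz":0,"hand":-1},{"x":0,"y":0,"z":0.008,"wx":0,"wy":0,"wz":0,"hand":-1},{"x":0,"y":0,"z":0.005,"wx":0,"wy":0,"wz":0,"hand":-1},{"x":0,"y":0,"z":0,"wx":0,"wy":0,"wz":0,"hand":-1},{"x":0,"y":0,"z":0,"wx":0,"wy":0,"wz":0,"hand":-1}]'

```text
time: 12.95
tool_pos: [0.4026, -0.034, 0.1369]
tool_rot: [0.254, -0.081, 0.964, 0.022]
contact_force: [-6.2, 0.1, 3.1]
gripper_width: 0.222
grasp_force: 60.1
```

```bash
cat > lid.py <<'E'
from h import *
import sys
tipG()
b=cv2.imread("pics/s4.png"); s=grab_frame("scene"); cv2.imwrite("pics/s_"+sys.argv[1]+".png",s)
d=cv2.absdiff(s,b).max(2)[170:250,295:385]; m=(d>40).astype(np.uint8); print("changed px in safe area",m.sum(), "rows",m.sum(1)[::5])
E
python3 lid.py a
```

```text
tip in panel x,y,z mm [ -0.2  13.6 -23.6] F panel [-3.7  1.1  5.8] t 12.95
axis err deg [-0.21  0.5  -0.2 ]
changed px in safe area 2958 rows [27 28 32 36 46 49 38 39 30 37 47 76 39 39 16 11]
```

```bash
cat > kp.py <<'E'
from h import *
def kp(f):
    i=cv2.imread(f); m=(i.max(2)<60).astype(np.uint8)[165:250,300:385]; k,l,s,c=cv2.connectedComponentsWithStats(m)
    return sorted([(int(s[j,4]),(c[j]+[300,165]).round(1).tolist(),s[j,:4].tolist()) for j in range(1,k)],reverse=True)[:4]
import sys
for f in sys.argv[1:]: print(f,kp(f"pics/{f}.png"))
cs=calibration("scene")
# predicted keypad-ish point (lid mid, 50 mm below hinge) for lid angle 0, .3, 1.25
H=G+uu*.16-nn*0
for a in(0,.3,1.25):
    d=-uu*np.cos(a)+nn*np.sin(a); print(a,proj(cs,H+d*.06).round(1),proj(cs,H+d*.106+.032*(nn*np.cos(a)+uu*np.sin(a))).round(1))
E
python3 kp.py scene0 s4 s_a
```

```text
scene0 [(197, [340.3, 200.6], [23, 24, 36, 23]), (17, [325.9, 234.7], [20, 68, 12, 4]), (12, [342.0, 237.7], [38, 72, 9, 3]), (7, [344.6, 199.7], [43, 34, 5, 2])]
s4 [(764, [331.3, 203.5], [10, 21, 49, 36]), (18, [326.2, 234.8], [20, 68, 12, 4]), (12, [342.0, 237.7], [38, 72, 9, 3]), (7, [344.6, 199.7], [43, 34, 5, 2])]
s_a [(578, [324.2, 215.9], [8, 34, 36, 32]), (32, [354.8, 200.2], [51, 27, 8, 16]), (32, [336.8, 190.9], [30, 23, 11, 9]), (13, [342.5, 237.9], [38, 72, 9, 3])]
0 [[340.2 204.3]] [[335.4 215.3]]
0.3 [[339.7 201.4]] [[335.3 207.3]]
1.25 [[341.2 184.6]] [[340.3 172.2]]
```

```bash
python3 - <<'E'
import cv2,numpy as np
a,b,c=[cv2.imread(f"pics/{f}.png") for f in("scene0","s4","s_a")]
for u in(356,362,368): 
    for i in(a,b,c): print(u,i[205:250:1,u].max(1))
E
```

```text
356 [119 162 169 162 195 193 220 220 214 211 208 208 210 210 212 212 208 209
 207 210 209 206 210 226 125  79 111 119 209 205 203 198 201 200 204 206
 204 184 207 207 204 202 204 206 208]
356 [115 157 165 160 191 189 212 215 209 207 203 205 205 206 206 207 202 201
 203 204 205 201 204 221 123  78 108 114 203 199 199 195 195 194 199 201
 199 179 201 201 200 198 198 199 205]
356 [201 197 225 224 218 217 218 219 218 219 219 217 216 219 219 219 217 238
 160  85  83  79  77  80  73  95  97  96  91 130 133 128 127 127 118 206
 202 181 201 202 201 196 199 200 205]
362 [212 209 213 209 208 208 210 213 214 213 213 213 213 211 211 206 209 208
 206 207 210 212 215 215 230 139  83  88 121 215 208 206 205 198 215 218
 255 228 163 205 208 206 203 202 203]
362 [205 203 209 202 203 203 204 208 207 207 208 209 209 206 205 201 204 202
 201 204 204 210 192 196 250 137  81  88 103 198 163 191 212 166 215 219
 255 225 157 200 202 200 197 198 198]
362 [212 214 217 220 219 218 218 219 217 215 216 217 217 217 219 220 220 222
 234 168  89  89  79  76  78  62 100 100  97  94 134 134 131 129 128 145
 255 228 159 202 202 203 199 197 198]
368 [211 207 208 210 208 212 214 213 213 212 214 213 211 212 211 214 213 212
 214 214 211 211 211 208 209 218 155  84  87 126 216 212 209 216 214 191
 208 205 201 206 141 125  82  68  69]
368 [205 203 204 204 202 206 209 208 206 207 207 207 207 205 207 208 206 208
 207 208 211 255 255 255 255 255 254 254 254 254 255 255 255 255 255 203
 160  92  89 114  88 117  81  66  65]
368 [212 212 219 219 218 219 220 219 219 219 219 220 219 222 220 218 220 217
 218 232 171  92  85  79  77  78  73 100 100  97  93 135 135 135 135 123
 126 155 198 205 136 122  80  68  67]
```

The lid's lower edge has risen about 7 px with a dark gap below it, so it has popped. Now I'll withdraw straight out.

Request:
send_rows --rows '[{"x":0,"y":0,"z":-0.025,"wx":0,"wy":0,"wz":0,"hand":-1},{"x":0,"y":0,"z":-0.025,"wx":0,"wy":0,"wz":0,"hand":-1},{"x":0,"y":0,"z":-0.025,"wx":0,"wy":0,"wz":0,"hand":-1},{"x":0,"y":0,"z":-0.025,"wx":0,"wy":0,"wz":0,"hand":-1},{"x":0,"y":0,"z":-0.025,"wx":0,"wy":0,"wz":0,"hand":-1},{"x":0,"y":0,"z":-0.025,"wx":0,"wy":0,"wz":0,"hand":-1},{"x":0,"y":0,"z":-0.025,"wx":0,"wy":0,"wz":0,"hand":-1},{"x":0,"y":0,"z":-0.025,"wx":0,"wy":0,"wz":0,"hand":-1},{"x":0,"y":0,"z":0,"wx":0,"wy":0,"wz":0,"hand":-1},{"x":0,"y":0,"z":0,"wx":0,"wy":0,"wz":0,"hand":-1}]'

```text
time: 13.83
tool_pos: [0.3925, -0.0374, 0.1629]
tool_rot: [0.253, -0.081, 0.964, 0.023]
contact_force: [-1.1, 0.2, -1.3]
gripper_width: 0.227
grasp_force: 59.2
```

```bash
python3 - <<'E'
from h import *
tipG(); p,R=tool(); p1=np.array([p[0]+.005,p[1]+.06,p[2]+.07])
print("A"); plan((p1,R),4)
print("B"); plan(pose([.4015,.249,.2],[0,0,-1],[-.155,.988,0]),12,start=(p1,R))
E
```

```text
tip in panel x,y,z mm [ 3.7 12.   4.1] F panel [-1.5  0.3 -0.6] t 13.83
axis err deg [-0.27  0.51 -0.17]
A
dist 0.0923 ang 0.0 per row w [0. 0. 0.] speed mm/row 23.1 deg/row 0.0
xyz/row [-0.079  0.098 -0.089]
B
dist 0.2288 ang 29.49 per row w [0.001 0.055 0.001] speed mm/row 19.1 deg/row 2.46
[[-0.011, 0.124, 0.028], [-0.012, 0.124, 0.027], [-0.013, 0.124, 0.026], [-0.014, 0.124, 0.026], [-0.015, 0.124, 0.025], [-0.016, 0.124, 0.024], [-0.017, 0.124, 0.024], [-0.018, 0.124, 0.023], [-0.019, 0.124, 0.022], [-0.019, 0.124, 0.021], [-0.02, 0.124, 0.02], [-0.021, 0.124, 0.019]]
```

```bash
python3 - <<'E'
from h import *
p,R=tool(); end=pose([.4015,.249,.2],[0,0,-1],[-.155,.988,0])
w=(R.inv()*end[1]).as_rotvec(); mid=(np.array([.395,p[1]+.03,.22]),R*Rn.from_rotvec(w*.35))
plan(mid,4); plan(end,14,start=mid)
E
```

```text
dist 0.0646 ang 10.32 per row w [0.001 0.057 0.001] speed mm/row 16.1 deg/row 2.58
[[-0.058, 0.049, -0.077], [-0.054, 0.049, -0.079], [-0.05, 0.049, -0.082], [-0.047, 0.049, -0.084]]
dist 0.2572 ang 19.17 per row w [0.    0.03  0.001] speed mm/row 18.4 deg/row 1.37
[[-0.018, 0.12, 0.017], [-0.019, 0.12, 0.016], [-0.019, 0.12, 0.016], [-0.019, 0.12, 0.015], [-0.02, 0.12, 0.015], [-0.02, 0.12, 0.014], [-0.02, 0.12, 0.014], [-0.021, 0.12, 0.013], [-0.021, 0.12, 0.013], [-0.021, 0.12, 0.012], [-0.021, 0.12, 0.012], [-0.021, 0.12, 0.011], [-0.022, 0.12, 0.011], [-0.022, 0.12, 0.01]]
```

Request:
send_rows --rows '[{"x":-0.058,"y":0.049,"z":-0.077,"wx":0,"wy":0.057,"wz":0.001,"hand":-1},{"x":-0.054,"y":0.049,"z":-0.079,"wx":0,"wy":0.057,"wz":0.001,"hand":-1},{"x":-0.05,"y":0.049,"z":-0.082,"wx":0,"wy":0.057,"wz":0.001,"hand":-1},{"x":-0.047,"y":0.049,"z":-0.084,"wx":0,"wy":0.057,"wz":0.001,"hand":-1},{"x":-0.018,"y":0.12,"z":0.016,"wx":0,"wy":0.03,"wz":0.001,"hand":-1},{"x":-0.019,"y":0.12,"z":0.016,"wx":0,"wy":0.03,"wz":0.001,"hand":-1},{"x":-0.019,"y":0.12,"z":0.016,"wx":0,"wy":0.03,"wz":0.001,"hand":-1},{"x":-0.019,"y":0.12,"z":0.015,"wx":0,"wy":0.03,"wz":0.001,"hand":-1},{"x":-0.02,"y":0.12,"z":0.015,"wx":0,"wy":0.03,"wz":0.001,"hand":-1},{"x":-0.02,"y":0.12,"z":0.014,"wx":0,"wy":0.03,"wz":0.001,"hand":-1}]'

```text
time: 14.67
tool_pos: [0.3972, 0.1039, 0.2115]
tool_rot: [0.096, -0.08, 0.992, 0.011]
contact_force: [-0.6, 0.4, -1.5]
gripper_width: 0.226
grasp_force: 59.2
```

Request:
send_rows --rows '[{"x":-0.02,"y":0.12,"z":0.014,"wx":0,"wy":0.03,"wz":0.001,"hand":-1},{"x":-0.021,"y":0.12,"z":0.013,"wx":0,"wy":0.03,"wz":0.001,"hand":-1},{"x":-0.021,"y":0.12,"z":0.013,"wx":0,"wy":0.03,"wz":0.001,"hand":-1},{"x":-0.021,"y":0.12,"z":0.012,"wx":0,"wy":0.03,"wz":0.001,"hand":-1},{"x":-0.021,"y":0.12,"z":0.012,"wx":0,"wy":0.03,"wz":0.001,"hand":-1},{"x":-0.021,"y":0.12,"z":0.011,"wx":0,"wy":0.03,"wz":0.001,"hand":-1},{"x":-0.022,"y":0.12,"z":0.011,"wx":0,"wy":0.03,"wz":0.001,"hand":-1},{"x":-0.022,"y":0.12,"z":0.01,"wx":0,"wy":0.03,"wz":0.001,"hand":-1},{"x":0,"y":0,"z":0,"wx":0,"wy":0,"wz":0,"hand":-1},{"x":0,"y":0,"z":0,"wx":0,"wy":0,"wz":0,"hand":-1}]'

```text
time: 15.5
tool_pos: [0.4011, 0.2497, 0.2005]
tool_rot: [0.002, -0.078, 0.997, 0.003]
contact_force: [0.7, -1.1, -0.5]
gripper_width: 0.23
grasp_force: 59.2
```

```bash
python3 - <<'E'
from h import *
p,R=tool(); print(p,R.as_matrix()[:,2].round(4)); end=pose([.4015,.249,.18],[0,0,-1],[-.155,.988,0]); plan(end,6)
plan(pose([.4015,.249,.18],[0,0,-1],[-.155,.988,0]),1,start=(p,end[1]))
E
python3 pur.py | grep -E "t3|w3"
```

```text
[0.40110861 0.24969832 0.20050823] [ 0.0031  0.0063 -1.    ]
dist 0.0205 ang 0.4 per row w [0.001 0.001 0.   ] speed mm/row 3.4 deg/row 0.07
xyz/row [-0.    -0.001  0.023]
dist 0.0205 ang 0.0 per row w [0. 0. 0.] speed mm/row 20.5 deg/row 0.0
xyz/row [-0.002 -0.005  0.137]
t3 [([296.7, 258.2], [287, 245, 20, 26, 196])]
w3 [([210.4, 141.7], [190, 114, 41, 60, 980]), ([360.9, 207.6], [340, 185, 42, 47, 961])]
```

```bash
python3 - <<'E'
from h import *
import pickle
c,p,R=pickle.load(open("w3.pkl","rb")); h=onz(c,[(320.5,184.5),(269+88/4,142+171/4),(269+324/4,142+171/4)],.056); print(h.round(4))
print("tip seen centre at tip depth", onz(c,[(319.7,199+2.6)],p[2]-L).round(4),"expected",(p+R@[0,0,L]).round(4))
E
```

```text
[[0.4005 0.251  0.056 ]
 [0.4065 0.2154 0.056 ]
 [0.3951 0.2867 0.056 ]]
tip seen centre at tip depth [[0.3998 0.2499 0.1413]] expected [0.4006 0.2482 0.1413]
```

Request:
send_rows --rows '[{"x":0,"y":-0.006,"z":0.03,"wx":0.004,"wy":0,"wz":0,"hand":-1},{"x":0,"y":0,"z":0.06,"wx":0,"wy":0,"wz":0,"hand":-1},{"x":0,"y":0,"z":0.06,"wx":0,"wy":0,"wz":0,"hand":-1},{"x":0,"y":0,"z":0.06,"wx":0,"wy":0,"wz":0,"hand":-1},{"x":0,"y":0,"z":0.06,"wx":0,"wy":0,"wz":0,"hand":-1},{"x":0,"y":0,"z":0.06,"wx":0,"wy":0,"wz":0,"hand":-1},{"x":0,"y":0,"z":0.06,"wx":0,"wy":0,"wz":0,"hand":-1},{"x":0,"y":0,"z":0.06,"wx":0,"wy":0,"wz":0,"hand":-1},{"x":0,"y":0,"z":0.05,"wx":0,"wy":0,"wz":0,"hand":-1},{"x":0,"y":0,"z":0.01,"wx":0,"wy":0,"wz":0,"hand":-1}]'

```text
time: 16.38
tool_pos: [0.4007, 0.2482, 0.1225]
tool_rot: [0.001, -0.077, 0.997, 0.001]
contact_force: [-0.5, 0.1, -1.1]
gripper_width: 0.223
grasp_force: 59.2
```

Request:
send_rows --rows '[{"x":0,"y":0,"z":0.01,"wx":0,"wy":0,"wz":0,"hand":-1},{"x":0,"y":0,"z":0.01,"wx":0,"wy":0,"wz":0,"hand":-1},{"x":0,"y":0,"z":0.01,"wx":0,"wy":0,"wz":0,"hand":-1},{"x":0,"y":0,"z":0.005,"wx":0,"wy":0,"wz":0,"hand":-1},{"x":0,"y":0,"z":0,"wx":0,"wy":0,"wz":0,"hand":-1},{"x":0,"y":0,"z":0,"wx":0,"wy":0,"wz":0,"hand":-1},{"x":0,"y":0,"z":0,"wx":0,"wy":0,"wz":0,"hand":-1},{"x":0,"y":0,"z":0,"wx":0,"wy":0,"wz":0,"hand":-1},{"x":0,"y":0,"z":0,"wx":0,"wy":0,"wz":0,"hand":-1},{"x":0,"y":0,"z":0,"wx":0,"wy":0,"wz":0,"hand":-1}]'

```text
time: 17.22
tool_pos: [0.4025, 0.2489, 0.1214]
tool_rot: [0.003, -0.077, 0.997, 0.002]
contact_force: [-1.8, -0.8, 5.7]
gripper_width: 0.226
grasp_force: 60.3
```

The pin is bottomed in the middle hole at the same TCP height as when I gripped it. Release and lift off.

Request:
send_rows --rows '[{"x":0,"y":0,"z":-0.01,"wx":0,"wy":0,"wz":0,"hand":-1},{"x":0,"y":0,"z":0,"wx":0,"wy":0,"wz":0,"hand":0},{"x":0,"y":0,"z":0,"wx":0,"wy":0,"wz":0,"hand":0.5},{"x":0,"y":0,"z":0,"wx":0,"wy":0,"wz":0,"hand":1},{"x":0,"y":0,"z":0,"wx":0,"wy":0,"wz":0,"hand":1},{"x":0,"y":0,"z":0,"wx":0,"wy":0,"wz":0,"hand":1},{"x":0,"y":0,"z":0,"wx":0,"wy":0,"wz":0,"hand":1},{"x":0,"y":0,"z":0,"wx":0,"wy":0,"wz":0,"hand":1},{"x":0,"y":0,"z":0,"wx":0,"wy":0,"wz":0,"hand":1},{"x":0,"y":0,"z":0,"wx":0,"wy":0,"wz":0,"hand":1}]'

```text
time: 18.05
tool_pos: [0.4017, 0.2486, 0.1208]
tool_rot: [0.002, -0.077, 0.997, 0.002]
contact_force: [-0.2, 0.4, 0.1]
gripper_width: 1.0
grasp_force: 0.0
```

Request:
send_rows --rows '[{"x":0,"y":0,"z":-0.05,"wx":0,"wy":0,"wz":0,"hand":1},{"x":0,"y":0,"z":-0.1,"wx":0,"wy":0,"wz":0,"hand":1},{"x":0,"y":0,"z":-0.15,"wx":0,"wy":0,"wz":0,"hand":1},{"x":0,"y":0,"z":-0.15,"wx":0,"wy":0,"wz":0,"hand":1},{"x":0,"y":0,"z":-0.15,"wx":0,"wy":0,"wz":0,"hand":1},{"x":0,"y":0,"z":-0.15,"wx":0,"wy":0,"wz":0,"hand":1},{"x":0,"y":0,"z":-0.15,"wx":0,"wy":0,"wz":0,"hand":1},{"x":0,"y":0,"z":-0.1,"wx":0,"wy":0,"wz":0,"hand":1},{"x":0,"y":0,"z":0,"wx":0,"wy":0,"wz":0,"hand":1},{"x":0,"y":0,"z":0,"wx":0,"wy":0,"wz":0,"hand":1}]'

```text
time: 18.88
tool_pos: [0.4015, 0.2482, 0.272]
tool_rot: [0.004, -0.077, 0.997, 0.002]
contact_force: [0.6, -1.0, -1.4]
gripper_width: 1.0
grasp_force: 0.0
```

```bash
cat > bar.py <<'E'
from h import *
C={n:calibration(n) for n in("top","scene","wrist")}
I={n:grab_frame(n) for n in C}
for n in C: cv2.imwrite(f"pics/{n}5.png",I[n])
Hg=G+uu*.160
for n in C:
    b=[Hg-uu*(.106*np.cos(a)-.032*np.sin(a))+nn*(.106*np.sin(a)+.032*np.cos(a))+ey*s for a in(.3,) for s in(-.037,.037)]
    print(n,"pred bar",proj(C[n],b).round(1).tolist())
    i=I[n].astype(int); m=((i[...,2]-i[...,0]>12)&(i[...,2]-i[...,0]<70)&(i[...,2]>175)&(i[...,2]-i[...,1]>8)).astype(np.uint8)
    q=np.mean(proj(C[n],b),0).astype(int); x0,y0=max(0,q[0]-60),max(0,q[1]-40); mm=m[y0:q[1]+40,x0:q[0]+60]
    k,l,s,c=cv2.connectedComponentsWithStats(mm)
    for j in range(1,k):
        if s[j,4]>12: print("  ",s[j,4],(c[j]+[x0,y0]).round(1),(s[j,:2]+[x0,y0]).tolist(),s[j,2:4].tolist())
i=I["scene"].astype(int); m=((i[...,2]>150)&(i[...,1]>135)&(i[...,0]<70))[170:215,215:265]; ys,xs=np.nonzero(m); print("pin yellow scene",len(xs),(xs.mean()+215).round(1),(ys.mean()+170).round(1),"exp 236.2,190.6")
E
python3 bar.py
```

```text
top pred bar [[362.6, 211.7], [333.1, 217.3]]
   186 [346.5 213.3] [326, 206] [42, 14]
   39 [398.5 243.6] [391, 242] [16, 4]
scene pred bar [[347.9, 209.7], [322.8, 205.1]]
   13 [278.1 224.6] [277, 221] [3, 9]
wrist pred bar [[-2.8, 226.2], [66.7, 225.7]]
   483 [ 33.6 232.7] [0, 229] [71, 8]
pin yellow scene 15 239.8 201.3 exp 236.2,190.6
```

```bash
python3 - <<'E'
from h import *
i=cv2.imread("pics/scene5.png").astype(int)
m=((i[...,2]>150)&(i[...,1]>135)&(i[...,0]<70))[180:200,225:250]; ys,xs=np.nonzero(m); print("pin",len(xs),xs+225,ys+180)
print((i[196:222,336]).tolist())
w=cv2.imread("pics/wrist5.png"); print(w[222:245,30].tolist())
t=cv2.imread("pics/top5.png"); print(t[205:222,347].tolist())
E
```

```text
pin 7 [238 239 240 241 238 239 240] [188 188 188 188 189 189 189]
[[79, 81, 85], [45, 48, 53], [44, 47, 53], [52, 53, 58], [54, 56, 62], [52, 55, 57], [39, 42, 45], [43, 48, 54], [255, 255, 255], [240, 249, 255], [137, 149, 168], [155, 175, 180], [203, 226, 228], [202, 226, 227], [203, 227, 228], [191, 215, 217], [174, 196, 198], [184, 206, 209], [103, 112, 113], [109, 123, 124], [107, 118, 119], [171, 193, 195], [219, 241, 242], [211, 237, 239], [101, 113, 113], [50, 53, 54]]
[[111, 128, 132], [112, 128, 133], [112, 129, 134], [108, 124, 129], [99, 113, 120], [97, 108, 120], [115, 126, 142], [136, 150, 172], [155, 170, 194], [166, 182, 210], [176, 194, 220], [180, 198, 224], [178, 198, 223], [170, 188, 214], [153, 170, 192], [138, 156, 168], [132, 151, 158], [131, 151, 156], [129, 149, 155], [130, 150, 155], [129, 149, 155], [130, 149, 156], [131, 150, 157]]
[[170, 195, 203], [171, 197, 204], [170, 195, 204], [169, 195, 202], [170, 195, 203], [172, 197, 204], [168, 193, 201], [176, 198, 213], [204, 225, 239], [227, 238, 249], [215, 230, 243], [154, 171, 191], [100, 116, 123], [100, 117, 119], [108, 124, 128], [140, 160, 168], [171, 194, 201]]
```

```bash
cat > bar2.py <<'E'
from h import *
import pickle
def barxz(obs):
    A=[];b=[]
    for c,uv in obs:
        o,v=ray(c,uv); n=np.cross(v[0],ey); n/=np.linalg.norm(n); A.append([n@ex,n[2]]); b.append(n@o)
    return np.linalg.lstsq(np.array(A),np.array(b),rcond=None)[0]
ct,cs,cw=[calibration(n) for n in("top","scene","wrist")]
if __name__=="__main__":
    O=[(ct,(347,213.8)),(cs,(336,204.9)),(cw,(30,233))]
    g=np.array([G@ex,G[2]]); print("G",g.round(4))
    for s in ([0,1],[0,2],[1,2],[0,1,2]):
        q=barxz([O[k] for k in s]); d=q-g; print(s,q.round(4),"panel",np.array([d@[.866,.5],d@[-.5,.866]]).round(4))
    # lid angle from hinge
    for hx in(.155,.160):
        H=g+hx*np.array([.866,.5]); print("hinge",H.round(4),"r",np.linalg.norm(q-H).round(4))
    o=onz(ct,[(326,219.5),(368,207)],q[1]); print("bar ends top, y coords",(o@ey).round(4),"G y",(G@ey).round(4))
E
python3 bar2.py
```

```text
G [0.4349 0.0605]
[0, 1] [0.464  0.1571] panel [0.0735 0.0691]
[0, 2] [0.4638 0.1583] panel [0.074  0.0703]
[1, 2] [0.4645 0.1566] panel [0.0737 0.0684]
[0, 1, 2] [0.4641 0.157 ] panel [0.0736 0.069 ]
hinge [0.5691 0.138 ] r 0.1067
hinge [0.5734 0.1405] r 0.1106
bar ends top, y coords [-0.0564 -0.1632] G y -0.1121
```

All three views agree on the raised bar: s = 0.464 along the safe's x, z = 0.157, 111 mm from the hinge. The pin is still standing in the block. Next, above the bar with the gripper turned 90°.

```bash
python3 - <<'E'
from h import *
B=ex*.4641+ey*(-.111); print(B)
plan(pose(B+[0,0,.25],[0,0,-1],ex),15)
E
```

```text
[ 0.47596129 -0.03421492  0.        ]
dist 0.2925 ang 89.5 per row w [0.    0.    0.133] speed mm/row 19.5 deg/row 5.97
[[-0.014, -0.129, 0.008], [-0.027, -0.127, 0.008], [-0.04, -0.123, 0.008], [-0.053, -0.118, 0.008], [-0.065, -0.112, 0.008], [-0.076, -0.105, 0.008], [-0.087, -0.096, 0.008], [-0.096, -0.087, 0.008], [-0.105, -0.076, 0.008], [-0.112, -0.065, 0.008], [-0.118, -0.053, 0.008], [-0.123, -0.041, 0.008], [-0.127, -0.027, 0.008], [-0.129, -0.014, 0.008], [-0.13, -0.001, 0.008]]
```

Request:
send_rows --rows '[{"x":-0.014,"y":-0.129,"z":0.008,"wx":0,"wy":0,"wz":0.133,"hand":0},{"x":-0.027,"y":-0.127,"z":0.008,"wx":0,"wy":0,"wz":0.133,"hand":0},{"x":-0.04,"y":-0.123,"z":0.008,"wx":0,"wy":0,"wz":0.133,"hand":0},{"x":-0.053,"y":-0.118,"z":0.008,"wx":0,"wy":0,"wz":0.133,"hand":0},{"x":-0.065,"y":-0.112,"z":0.008,"wx":0,"wy":0,"wz":0.133,"hand":0},{"x":-0.076,"y":-0.105,"z":0.008,"wx":0,"wy":0,"wz":0.133,"hand":0},{"x":-0.087,"y":-0.096,"z":0.008,"wx":0,"wy":0,"wz":0.133,"hand":0},{"x":-0.096,"y":-0.087,"z":0.008,"wx":0,"wy":0,"wz":0.133,"hand":0},{"x":-0.105,"y":-0.076,"z":0.008,"wx":0,"wy":0,"wz":0.133,"hand":0},{"x":-0.112,"y":-0.065,"z":0.008,"wx":0,"wy":0,"wz":0.133,"hand":0}]'

```text
time: 19.87
tool_pos: [0.4506, 0.0594, 0.2565]
tool_rot: [-0.0, 0.433, 0.901, 0.002]
contact_force: [0.4, -0.2, 0.4]
gripper_width: 0.498
grasp_force: 0.0
```

Request:
send_rows --rows '[{"x":-0.118,"y":-0.053,"z":0.008,"wx":0,"wy":0,"wz":0.133,"hand":0},{"x":-0.123,"y":-0.041,"z":0.008,"wx":0,"wy":0,"wz":0.133,"hand":0},{"x":-0.127,"y":-0.027,"z":0.008,"wx":0,"wy":0,"wz":0.133,"hand":0},{"x":-0.129,"y":-0.014,"z":0.008,"wx":0,"wy":0,"wz":0.133,"hand":0},{"x":-0.13,"y":-0.001,"z":0.008,"wx":0,"wy":0,"wz":0.133,"hand":0},{"x":0,"y":0,"z":0,"wx":0,"wy":0,"wz":0,"hand":0},{"x":0,"y":0,"z":0,"wx":0,"wy":0,"wz":0,"hand":0},{"x":0,"y":0,"z":0,"wx":0,"wy":0,"wz":0,"hand":0},{"x":0,"y":0,"z":0,"wx":0,"wy":0,"wz":0,"hand":0},{"x":0,"y":0,"z":0,"wx":0,"wy":0,"wz":0,"hand":0}]'

```text
time: 20.7
tool_pos: [0.4758, -0.033, 0.252]
tool_rot: [0.0, 0.648, 0.761, 0.003]
contact_force: [0.2, -0.6, 0.8]
gripper_width: 0.497
grasp_force: 0.0
```

```bash
python3 - <<'E'
from h import *
import bar2
B=ex*.4641+ey*(-.111)
p,R=tool(); print(p@ex,p@ey,p[2],manip.state()["joint_pos"].round(2))
c=calibration("wrist"); w=grab_frame("wrist"); cv2.imwrite("pics/w6.png",w)
pb=proj(c,[B+[0,0,.157]+ey*s for s in(-.037,0,.037)]); print("pred",pb.round(1).tolist())
x,y=pb[2].astype(int); print(w[y,max(0,x-25):x+25].tolist() if 0<=y<400 else "")
plan(pose(B+[0,0,.145],[0,0,-1],ex),8)
E
```

```text
0.4641901388335439 -0.10974206264829278 0.2519542677877555 [-0.23 -0.33  1.92  0.    1.54 -0.39]
pred [[319.7, 248.1], [319.6, 209.2], [319.4, 167.1]]
[[81, 91, 95], [57, 62, 67], [49, 54, 60], [62, 70, 75], [78, 89, 93], [89, 101, 105], [108, 124, 128], [129, 148, 154], [138, 159, 165], [139, 160, 166], [139, 160, 165], [134, 156, 161], [123, 141, 146], [98, 111, 115], [87, 99, 102], [86, 97, 102], [86, 98, 101], [86, 98, 102], [99, 110, 122], [129, 142, 161], [154, 169, 194], [172, 189, 216], [188, 206, 229], [206, 222, 237], [216, 230, 241], [210, 226, 240], [196, 216, 235], [181, 200, 224], [163, 179, 205], [142, 157, 178], [123, 138, 151], [119, 136, 143], [119, 138, 142], [118, 136, 141], [118, 137, 142], [119, 136, 142], [118, 136, 141], [118, 136, 141], [119, 137, 143], [118, 137, 141], [119, 137, 143], [120, 137, 142], [120, 137, 142], [120, 138, 142], [120, 137, 142], [121, 138, 142], [120, 137, 143], [119, 136, 142], [119, 137, 142], [118, 137, 142]]
dist 0.1071 ang 0.39 per row w [ 0.001 -0.    -0.   ] speed mm/row 13.4 deg/row 0.05
xyz/row [-0.001 -0.     0.089]
```

The bar shows at column 318 against the predicted 319, so it's centred between the fingers. Descend and close.

Request:
send_rows --rows '[{"x":-0.001,"y":0,"z":0.089,"wx":0,"wy":0,"wz":0,"hand":0},{"x":-0.001,"y":0,"z":0.089,"wx":0,"wy":0,"wz":0,"hand":0},{"x":-0.001,"y":0,"z":0.089,"wx":0,"wy":0,"wz":0,"hand":0},{"x":-0.001,"y":0,"z":0.089,"wx":0,"wy":0,"wz":0,"hand":0},{"x":-0.001,"y":0,"z":0.089,"wx":0,"wy":0,"wz":0,"hand":0},{"x":-0.001,"y":0,"z":0.089,"wx":0,"wy":0,"wz":0,"hand":0},{"x":-0.001,"y":0,"z":0.089,"wx":0,"wy":0,"wz":0,"hand":0},{"x":-0.001,"y":0,"z":0.089,"wx":0,"wy":0,"wz":0,"hand":0},{"x":0,"y":0,"z":0,"wx":0,"wy":0,"wz":0,"hand":0},{"x":0,"y":0,"z":0,"wx":0,"wy":0,"wz":0,"hand":0}]'

```text
time: 21.58
tool_pos: [0.4757, -0.0343, 0.1436]
tool_rot: [-0.001, 0.649, 0.761, 0.002]
contact_force: [0.0, -0.4, -0.5]
gripper_width: 0.498
grasp_force: 0.0
```

Request:
send_rows --rows '[{"x":0,"y":0,"z":0,"wx":0,"wy":0,"wz":0,"hand":-1},{"x":0,"y":0,"z":0,"wx":0,"wy":0,"wz":0,"hand":-1},{"x":0,"y":0,"z":0,"wx":0,"wy":0,"wz":0,"hand":-1},{"x":0,"y":0,"z":0,"wx":0,"wy":0,"wz":0,"hand":-1},{"x":0,"y":0,"z":0,"wx":0,"wy":0,"wz":0,"hand":-1},{"x":0,"y":0,"z":0,"wx":0,"wy":0,"wz":0,"hand":-1},{"x":0,"y":0,"z":0,"wx":0,"wy":0,"wz":0,"hand":-1},{"x":0,"y":0,"z":0,"wx":0,"wy":0,"wz":0,"hand":-1},{"x":0,"y":0,"z":0,"wx":0,"wy":0,"wz":0,"hand":-1},{"x":0,"y":0,"z":0,"wx":0,"wy":0,"wz":0,"hand":-1}]'

```text
time: 22.42
tool_pos: [0.4762, -0.0349, 0.1456]
tool_rot: [0.0, 0.649, 0.761, 0.002]
contact_force: [-4.6, -1.3, 2.2]
gripper_width: 0.089
grasp_force: 58.6
```

```bash
cat > arc.py <<'E'
from h import *
import sys
# arc of the bar about the hinge, in (s,z); d = TCP beyond bar along tool z; leans (deg, + = body to rear)
d=.012
def bar(p,R): q=p-R.apply([0,0,d]); return np.array([q@ex,q[2]])
p,R=tool(); H=np.array([.5734,.1405]); b=bar(p,R); r=b-H; rad=np.linalg.norm(r); a0=np.arctan2(r[1],r[0])
print("bar",b.round(4),"r",rad.round(4),"ang",np.degrees(a0).round(1))
a1=np.radians(float(sys.argv[1])); l1=np.radians(float(sys.argv[2])); n=int(sys.argv[3]); z0=R.as_matrix()[:,2]; l0=np.arctan2(-(z0@ex),-z0[2]); yl=p@ey
P=[]
for k in range(n+1):
    a=a0+(a1-a0)*k/n; l=l0+(l1-l0)*k/n; zt=-np.sin(l)*ex-np.array([0,0,np.cos(l)])
    q=H+.1107*np.array([np.cos(a),np.sin(a)])+(b-H-.1107*r/rad)*(1-k/n); pos=q[0]*ex+yl*ey+[0,0,q[1]]+zt*d; P.append(pose(pos,zt,ex))
P[0]=(p,R)
for k in range(n):
    print((P[k][1].inv().apply(P[k+1][0]-P[k][0])/.15).round(3).tolist(),((P[k][1].inv()*P[k+1][1]).as_rotvec()/(np.pi/4)).round(3).tolist())
E
python3 arc.py 118 10 20
```

```text
bar [0.4642 0.1576] r 0.1105 ang 171.1
[0.0, 0.005, -0.034] [0.011, -0.003, -0.006]
[0.0, 0.007, -0.033] [0.011, 0.0, 0.0]
[-0.0, 0.008, -0.033] [0.011, -0.0, -0.0]
[-0.0, 0.009, -0.033] [0.011, -0.0, -0.0]
[0.0, 0.01, -0.032] [0.011, 0.0, -0.0]
[-0.0, 0.012, -0.032] [0.011, 0.0, 0.0]
[0.0, 0.013, -0.031] [0.011, 0.0, 0.0]
[-0.0, 0.014, -0.031] [0.011, 0.0, 0.0]
[-0.0, 0.015, -0.03] [0.011, -0.0, -0.0]
[0.0, 0.016, -0.03] [0.011, 0.0, 0.0]
[-0.0, 0.017, -0.029] [0.011, 0.0, 0.0]
[0.0, 0.018, -0.028] [0.011, -0.0, -0.0]
[0.0, 0.019, -0.028] [0.011, 0.0, 0.0]
[-0.0, 0.02, -0.027] [0.011, 0.0, -0.0]
[0.0, 0.021, -0.026] [0.011, 0.0, 0.0]
[0.0, 0.022, -0.025] [0.011, 0.0, -0.0]
[-0.0, 0.023, -0.024] [0.011, -0.0, -0.0]
[-0.0, 0.024, -0.023] [0.011, 0.0, 0.0]
[0.0, 0.025, -0.022] [0.011, -0.0, -0.0]
[0.0, 0.026, -0.021] [0.011, 0.0, -0.0]
```

Request:
send_rows --rows '[{"x":0,"y":0.005,"z":-0.034,"wx":0.011,"wy":0,"wz":0,"hand":-1},{"x":0,"y":0.007,"z":-0.033,"wx":0.011,"wy":0,"wz":0,"hand":-1},{"x":0,"y":0.008,"z":-0.033,"wx":0.011,"wy":0,"wz":0,"hand":-1},{"x":0,"y":0.009,"z":-0.033,"wx":0.011,"wy":0,"wz":0,"hand":-1},{"x":0,"y":0.01,"z":-0.032,"wx":0.011,"wy":0,"wz":0,"hand":-1},{"x":0,"y":0.012,"z":-0.032,"wx":0.011,"wy":0,"wz":0,"hand":-1},{"x":0,"y":0.013,"z":-0.031,"wx":0.011,"wy":0,"wz":0,"hand":-1},{"x":0,"y":0.014,"z":-0.031,"wx":0.011,"wy":0,"wz":0,"hand":-1},{"x":0,"y":0.015,"z":-0.03,"wx":0.011,"wy":0,"wz":0,"hand":-1},{"x":0,"y":0,"z":0,"wx":0,"wy":0,"wz":0,"hand":-1}]'

```text
time: 23.25
tool_pos: [0.4902, -0.0323, 0.1889]
tool_rot: [-0.027, 0.648, 0.76, -0.029]
contact_force: [-10.9, -1.6, 3.6]
gripper_width: 0.089
grasp_force: 59.0
```

```bash
python3 arc.py 118 10 9; python3 -c "
from h import *
f=manip.state()['contact_force']; print(f@ex,f@ey,f[2])"
```

```text
bar [0.4794 0.2009] r 0.1117 ang 147.3
[0.0, 0.021, -0.036] [0.013, -0.005, -0.005]
[-0.0, 0.022, -0.035] [0.013, 0.0, 0.0]
[0.0, 0.024, -0.034] [0.013, -0.0, 0.0]
[-0.0, 0.025, -0.033] [0.013, -0.0, -0.0]
[0.0, 0.027, -0.032] [0.013, 0.0, -0.0]
[0.0, 0.028, -0.03] [0.013, -0.0, 0.0]
[-0.0, 0.03, -0.029] [0.013, 0.0, -0.0]
[0.0, 0.031, -0.028] [0.013, 0.0, 0.0]
[0.0, 0.032, -0.026] [0.013, 0.0, 0.0]
-10.989520005822774 0.22655970841601647 3.59909484047174
```

Request:
send_rows --rows '[{"x":0,"y":0.018,"z":-0.036,"wx":0.013,"wy":0,"wz":0,"hand":-1},{"x":0,"y":0.02,"z":-0.035,"wx":0.013,"wy":0,"wz":0,"hand":-1},{"x":0,"y":0.022,"z":-0.034,"wx":0.013,"wy":0,"wz":0,"hand":-1},{"x":0,"y":0.024,"z":-0.033,"wx":0.013,"wy":0,"wz":0,"hand":-1},{"x":0,"y":0.026,"z":-0.032,"wx":0.013,"wy":0,"wz":0,"hand":-1},{"x":0,"y":0.028,"z":-0.03,"wx":0.013,"wy":0,"wz":0,"hand":-1},{"x":0,"y":0.03,"z":-0.029,"wx":0.013,"wy":0,"wz":0,"hand":-1},{"x":0,"y":0,"z":0,"wx":0,"wy":0,"wz":0,"hand":-1},{"x":0,"y":0,"z":0,"wx":0,"wy":0,"wz":0,"hand":-1},{"x":0,"y":0,"z":0,"wx":0,"wy":0,"wz":0,"hand":-1}]'

```text
time: 24.08
tool_pos: [0.5193, -0.0272, 0.223]
tool_rot: [-0.049, 0.647, 0.759, -0.054]
contact_force: [-10.9, 0.6, 9.9]
gripper_width: 0.082
grasp_force: 59.0
```

```bash
python3 arc.py 114 10 6; python3 -c "
from h import *
f=manip.state()['contact_force']; print(f@ex,f@ey,f[2])"
```

```text
bar [0.5097 0.2348] r 0.1138 ang 124.0
[0.0, 0.018, -0.012] [0.006, -0.007, -0.005]
[-0.0, 0.018, -0.011] [0.006, -0.0, -0.0]
[0.0, 0.019, -0.011] [0.006, 0.0, -0.0]
[-0.0, 0.019, -0.011] [0.006, -0.0, 0.0]
[-0.0, 0.019, -0.01] [0.006, -0.0, -0.0]
[0.0, 0.02, -0.01] [0.006, 0.0, -0.0]
-10.66353864487567 2.329900363126508 9.857813897042428
```

Request:
send_rows --rows '[{"x":0,"y":0.017,"z":-0.014,"wx":0.006,"wy":0,"wz":0,"hand":-1},{"x":0,"y":0.017,"z":-0.014,"wx":0.006,"wy":0,"wz":0,"hand":-1},{"x":0,"y":0.017,"z":-0.014,"wx":0.006,"wy":0,"wz":0,"hand":-1},{"x":0,"y":0.018,"z":-0.013,"wx":0.006,"wy":0,"wz":0,"hand":-1},{"x":0,"y":0,"z":0,"wx":0,"wy":0,"wz":0,"hand":-1},{"x":0,"y":0,"z":0,"wx":0,"wy":0,"wz":0,"hand":-1},{"x":0,"y":0,"z":0,"wx":0,"wy":0,"wz":0,"hand":-1},{"x":0,"y":0,"z":0,"wx":0,"wy":0,"wz":0,"hand":-1},{"x":0,"y":0,"z":0,"wx":0,"wy":0,"wz":0,"hand":-1},{"x":0,"y":0,"z":0,"wx":0,"wy":0,"wz":0,"hand":-1}]'

```text
time: 24.92
tool_pos: [0.5306, -0.0252, 0.2307]
tool_rot: [-0.055, 0.647, 0.758, -0.061]
contact_force: [-12.3, 1.3, 13.8]
gripper_width: 0.085
grasp_force: 59.2
```

```bash
python3 arc.py 112 10 6; python3 -c "
from h import *
f=manip.state()['contact_force']; print(f@ex,f@ey,f[2])"
```

```text
bar [0.5214 0.2426] r 0.1145 ang 117.0
[0.0, 0.011, -0.003] [0.002, -0.007, -0.005]
[0.0, 0.011, -0.003] [0.002, 0.0, -0.0]
[0.0, 0.011, -0.003] [0.002, -0.0, 0.0]
[-0.0, 0.011, -0.003] [0.002, 0.0, -0.0]
[0.0, 0.011, -0.002] [0.002, -0.0, -0.0]
[0.0, 0.011, -0.002] [0.002, 0.0, 0.0]
-11.908151685219922 3.303744032324774 13.804732749535317
```

```bash
python3 - <<'E'
import numpy as np
from scipy.optimize import least_squares
P=np.array([(.4642,.1576),(.4794,.2009),(.5097,.2348),(.5214,.2426)])
H=least_squares(lambda h:np.linalg.norm(P-h,axis=1)-.111,[.5734,.1405]).x
v=P-H; a=np.degrees(np.arctan2(v[:,1],v[:,0])); print(H.round(4),np.linalg.norm(v,axis=1).round(4),a.round(1),"lid rad",np.radians(193.2-a).round(3))
E
```

```text
[0.5748 0.145 ] [0.1113 0.1106 0.1109 0.1113] [173.5 149.6 125.9 118.7] lid rad [0.344 0.761 1.174 1.301]
```

Request:
send_rows --rows '[{"x":0,"y":0.003,"z":-0.008,"wx":0,"wy":0,"wz":0,"hand":-1},{"x":0,"y":0.003,"z":-0.008,"wx":0,"wy":0,"wz":0,"hand":-1},{"x":0,"y":0.003,"z":-0.008,"wx":0,"wy":0,"wz":0,"hand":-1},{"x":0,"y":0.003,"z":-0.008,"wx":0,"wy":0,"wz":0,"hand":-1},{"x":0,"y":0,"z":0,"wx":0,"wy":0,"wz":0,"hand":-1},{"x":0,"y":0,"z":0,"wx":0,"wy":0,"wz":0,"hand":-1},{"x":0,"y":0,"z":0,"wx":0,"wy":0,"wz":0,"hand":-1},{"x":0,"y":0,"z":0,"wx":0,"wy":0,"wz":0,"hand":-1},{"x":0,"y":0,"z":0,"wx":0,"wy":0,"wz":0,"hand":-1},{"x":0,"y":0,"z":0,"wx":0,"wy":0,"wz":0,"hand":-1}]'

```text
time: 25.75
tool_pos: [0.5331, -0.0247, 0.2323]
tool_rot: [-0.056, 0.646, 0.758, -0.061]
contact_force: [-7.7, 1.3, 3.3]
gripper_width: 0.09
grasp_force: 58.8
```

```bash
sed -i 's/H=np.array(\[.5734,.1405\])/H=np.array([.5748,.145])/' arc.py; python3 arc.py 112 10 1; python3 -c "
from h import *
f=manip.state()['contact_force']; print(f@ex,f@ey,f[2])"
```

```text
bar [0.524  0.2441] r 0.1114 ang 117.1
[0.0, 0.057, -0.033] [0.011, -0.008, -0.004]
-7.348110111225222 2.562028050482901 3.2650322346781984
```

Request:
send_rows --rows '[{"x":0,"y":0.008,"z":-0.006,"wx":0,"wy":0,"wz":0,"hand":-1},{"x":0,"y":0.008,"z":-0.006,"wx":0,"wy":0,"wz":0,"hand":-1},{"x":0,"y":0.008,"z":-0.006,"wx":0,"wy":0,"wz":0,"hand":-1},{"x":0,"y":0.008,"z":-0.006,"wx":0,"wy":0,"wz":0,"hand":-1},{"x":0,"y":0,"z":0,"wx":0,"wy":0,"wz":0,"hand":-1},{"x":0,"y":0,"z":0,"wx":0,"wy":0,"wz":0,"hand":-1},{"x":0,"y":0,"z":0,"wx":0,"wy":0,"wz":0,"hand":-1},{"x":0,"y":0,"z":0,"wx":0,"wy":0,"wz":0,"hand":-1},{"x":0,"y":0,"z":0,"wx":0,"wy":0,"wz":0,"hand":-1},{"x":0,"y":0,"z":0,"wx":0,"wy":0,"wz":0,"hand":-1}]'

```text
time: 26.58
tool_pos: [0.5339, -0.0244, 0.2327]
tool_rot: [-0.061, 0.646, 0.758, -0.066]
contact_force: [-19.4, -1.8, 2.4]
gripper_width: 0.086
grasp_force: 58.9
```

```bash
python3 arc.py 112 10 1; python3 -c "
from h import *
f=manip.state()['contact_force']; print(f@ex,f@ey,f[2])"
```

```text
bar [0.525  0.2445] r 0.1112 ang 116.6
[0.0, 0.051, -0.031] [-0.006, -0.009, -0.005]
-19.406361337577707 1.3712287900079285 2.3571809928906977
```

The bar stopped moving while the force climbed to 19 N, so the lid is on its stop. Unload, open the fingers a little, and retreat.

Request:
send_rows --rows '[{"x":0,"y":-0.011,"z":0.007,"wx":0,"wy":0,"wz":0,"hand":-1},{"x":0,"y":-0.006,"z":0.004,"wx":0,"wy":0,"wz":0,"hand":-1},{"x":0,"y":0,"z":0,"wx":0,"wy":0,"wz":0,"hand":-1},{"x":0,"y":0,"z":0,"wx":0,"wy":0,"wz":0,"hand":-0.45},{"x":0,"y":0,"z":0,"wx":0,"wy":0,"wz":0,"hand":-0.45},{"x":0,"y":0,"z":0,"wx":0,"wy":0,"wz":0,"hand":-0.45},{"x":0,"y":0,"z":0,"wx":0,"wy":0,"wz":0,"hand":-0.45},{"x":0,"y":0,"z":0,"wx":0,"wy":0,"wz":0,"hand":-0.45},{"x":0,"y":0,"z":0,"wx":0,"wy":0,"wz":0,"hand":-0.45},{"x":0,"y":0,"z":0,"wx":0,"wy":0,"wz":0,"hand":-0.45}]'

```text
time: 27.42
tool_pos: [0.5365, -0.0252, 0.2323]
tool_rot: [-0.054, 0.647, 0.758, -0.061]
contact_force: [-0.2, -0.5, -0.3]
gripper_width: 0.276
grasp_force: 0.0
```

Request:
send_rows --rows '[{"x":0,"y":0,"z":-0.03,"wx":0,"wy":0,"wz":0,"hand":-0.45},{"x":0,"y":0,"z":-0.06,"wx":0,"wy":0,"wz":0,"hand":-0.45},{"x":0,"y":0,"z":-0.08,"wx":0,"wy":0,"wz":0,"hand":-0.45},{"x":0,"y":0,"z":-0.08,"wx":0,"wy":0,"wz":0,"hand":-0.45},{"x":0,"y":0,"z":-0.08,"wx":0,"wy":0,"wz":0,"hand":-0.45},{"x":0,"y":0,"z":-0.08,"wx":0,"wy":0,"wz":0,"hand":-0.45},{"x":0,"y":0,"z":-0.08,"wx":0,"wy":0,"wz":0,"hand":-0.45},{"x":0,"y":0,"z":-0.04,"wx":0,"wy":0,"wz":0,"hand":-0.45},{"x":0,"y":0,"z":0,"wx":0,"wy":0,"wz":0,"hand":-0.45},{"x":0,"y":0,"z":0,"wx":0,"wy":0,"wz":0,"hand":-0.45}]'

```text
time: 28.25
tool_pos: [0.5492, -0.0235, 0.311]
tool_rot: [-0.054, 0.647, 0.758, -0.061]
contact_force: [-0.2, 0.2, -0.2]
gripper_width: 0.271
grasp_force: 0.0
```

```bash
python3 - <<'E'
from h import *
from bar2 import barxz
s=manip.state(); print(s["tool_pos"],s["contact_force"].round(1),s["joint_pos"].round(2))
H=np.array([.5748,.145]); 
for n in("scene","top","wrist"):
    c=calibration(n); i=grab_frame(n); cv2.imwrite(f"pics/{n}7.png",i)
    for a in (113,116.6,120,125):
        q=H+.111*np.array([np.cos(np.radians(a)),np.sin(np.radians(a))]); print(n,a,proj(c,[q[0]*ex+ey*(-.111+o)+[0,0,q[1]] for o in(-.03,0,.03)]).round(1).tolist())
    ii=i.astype(int); m=((ii[...,2]-ii[...,0]>12)&(ii[...,2]>190)&(ii[...,2]-ii[...,1]>8)).astype(np.uint8)
    k,l,st,ce=cv2.connectedComponentsWithStats(m)
    for j in range(1,k):
        if st[j,4]>25 and 250<ce[j][0]<420 and 120<ce[j][1]<300: print("  blob",st[j].tolist(),ce[j].round(1))
i=cv2.imread("pics/scene7.png").astype(int); m=((i[...,2]>150)&(i[...,1]>135)&(i[...,0]<70))[180:200,225:250]; ys,xs=np.nonzero(m); print("pin yellow",len(xs),xs.mean()+225,ys.mean()+180)
E
```

```text
[ 0.54924764 -0.02348556  0.31097835] [-0.2  0.2 -0.2] [-0.15 -0.05  1.59 -0.05  1.76 -0.32]
scene 113 [[351.9, 167.0], [341.5, 165.4], [331.2, 163.7]]
scene 116.6 [[351.3, 169.2], [340.9, 167.5], [330.6, 165.8]]
scene 120 [[350.8, 171.3], [340.3, 169.6], [330.0, 167.9]]
scene 125 [[350.0, 174.5], [339.6, 172.8], [329.2, 171.1]]
  blob [234, 118, 84, 21, 104] [274.3 127.8]
  blob [211, 131, 108, 29, 210] [257.1 143.7]
  blob [261, 147, 32, 9, 34] [276.7 151. ]
  blob [294, 156, 24, 7, 26] [305.6 158.8]
  blob [217, 167, 90, 27, 117] [261.8 180.1]
  blob [324, 166, 10, 13, 35] [326.4 171. ]
  blob [348, 170, 9, 13, 30] [353.1 173.9]
  blob [360, 181, 15, 4, 33] [367.4 182.2]
  blob [376, 182, 10, 16, 49] [381.7 189.1]
  blob [391, 186, 57, 34, 833] [419.1 202.1]
  blob [338, 260, 31, 13, 209] [351.  266.4]
  blob [316, 281, 16, 13, 63] [322.9 286.7]
top 113 [[357.7, 176.8], [344.7, 179.2], [331.6, 181.6]]
top 116.6 [[358.2, 179.7], [345.1, 182.2], [332.1, 184.6]]
top 120 [[358.5, 182.5], [345.5, 184.9], [332.5, 187.4]]
top 125 [[359.0, 186.4], [346.1, 188.8], [333.1, 191.3]]
  blob [305, 79, 21, 92, 865] [315.1 124.9]
  blob [377, 88, 21, 91, 878] [386.3 133.4]
  blob [391, 116, 48, 37, 1263] [415.6 134.3]
  blob [338, 174, 12, 8, 75] [343.5 177.7]
  blob [329, 183, 23, 4, 33] [340.1 184.6]
  blob [271, 222, 17, 24, 49] [279.4 233.9]
  blob [374, 240, 45, 11, 161] [390.4 244.6]
wrist 113 [[325.9, 254.1], [326.0, 218.2], [326.0, 179.5]]
wrist 116.6 [[318.6, 252.0], [318.4, 216.6], [318.2, 178.6]]
wrist 120 [[312.3, 250.0], [311.9, 215.1], [311.4, 177.7]]
wrist 125 [[303.9, 246.8], [303.2, 212.8], [302.5, 176.3]]
  blob [289, 148, 12, 17, 56] [292.3 155. ]
  blob [309, 155, 12, 33, 243] [315.  171.3]
  blob [250, 190, 10, 82, 357] [254.2 222.4]
pin yellow 3 239.66666666666666 189.0
```

The lid stayed open with the bar within about 1–2° of its stop. The pin's brass-coloured end is where it was after being put back, and the gripper is clear with zero force. Handing in.

```bash
python3 -c "
from plant import job_done; print(job_done())"
```

```text
the job is handed in; nothing more can be done
None
```

I handed the job in at about 28 s: I found the hole by feel and pressed the pin until the lid sprang ajar, then stood the pin back in the middle hole and swung the lid to its stop by the handle. Both purple decoy pins toppled during the job (one near the desk edge, one against the block); I don't believe the arm touched them, and I left them where they lay.

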